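# Stack a bored plate on the inclined gauging fixture and plug its bore

### The arm

A 7-joint arm with a two-finger parallel gripper is mounted at the origin on the work surface. World frame = base frame: x ahead of the robot, y to its left, z up, the work surface at z = 0. Lengths are in mm, angles in rad, forces in N, time in s.
With the tool pointing down it reaches from about 400 to 850 mm from the base axis. Payload 10.4 kg.
Tool frame: the origin (TCP) lies at the very end of the fingers, on their centre line; the grasp point (between the pads) lies robot.grip_depth behind it (robot.grip_depth is the distance from the TCP to the grasp point, in mm); z points along the fingers, y is the line along which they close (so a half turn about z gives the same grasp; the last joint's range is limited). The gripper opens to 87 mm and grips with 3 to 60 N. Pads are 19 mm wide; open, the fingers measure 117 mm over their backs; the gripper's body (75 mm by 190 mm) begins 51 mm behind the grasp point.
Start: joints at [1.157, 0.332, -0.065, 1.46, 0.022, 1.35, -0.088], TCP at [238.103, -577.892, 222.576] pointing down, gripper open.
Joint ranges: [-2.6, 2.6], [-0.5, 2.12], [-1.47, 1.34], [0.16, 2.42], [-1.27, 4.41], [0.06, 2.06], [-2.6, 2.6]. Speed limits (rad/s): [2.22, 2.22, 2.79, 2.79, 3.14, 3.14, 3.14].

### API

Orientations are given as [roll, pitch, yaw] about the fixed x, y, z axes, in that order (R = Rz(yaw) Ry(pitch) Rx(roll)).
In Python, from station import status, camera, camera_params, workorder, robot gives the robot as it stands.
- The arm moves only by the tool servo_tool, never from a script. Its argument "steps" is a list of rows, each an object with "linear": the shift along the tool's x, y, z each as a share of 0.4 m, from -1 to 1, a list of three; "twist": the turn about the tool's z as a share of 90 degrees, from -1 to 1. A call has 1 to 12 rows; each row is the pose to reach, as a shift and turn from the pose commanded when the call began, along the tool's axes at that moment; what a row does not reach only later rows make up. A row lasts 1/10 s, in which the tool goes at most 50 mm and 8.59 degrees, less where a joint would pass 70% of its speed; a pose out of reach is approached as far as the arm can. A call with a number of a shift or a turn outside -1 to 1 is refused whole. A call with a gripper value outside its range is refused whole. "gripper" is the finger opening in mm, from 0 to 87, set as the call begins (left out, the last holds). The fingers move at their own pace and stop on an object; "grip_force" is the grip in N (left out, the last holds). Time passes only in rows, so rows that repeat a pose let the fingers close. It gives the time, the measured TCP pose, the force, the opening and the grip force at its end, in the units of the state.
- status.read_state(): the state, without advancing time (a new reading comes with each control period).
- camera(name): name is "scene" or "top"; returns the picture (384x512x3 uint8, red, green, blue); there is no depth.
- camera_params(name): a dict with "fov_y" (degrees; the focal length in pixels is half the picture's height over the tangent of half this angle, whatever the lens; pixels are square), "cx", "cy" (the principal point, pixels), "extrinsics" (4x4, takes a point from camera to world coordinates). Camera axes: x right, y up, looking along -z (the intrinsics and any distortion apply to the point x, -y, -z); pixel columns grow to the right and rows downward; lengths in mm; the calibration is good to about 2 mm. A picture is of the moment at which its call begins. camera_params takes no time and is no camera call.
- workorder.job_done(): hands the job in; it is judged then, once.
The state is a dict: "time": time; "joints": joint angles; "qvel": joint speeds; "effort": joint torques, N m; "tcp_pos": TCP position; "ee_rot": TCP orientation; "ft_force": force on the tool from outside, world axes, zero at the start; "wrist_torque": the same for the moment, N m; "width": opening from 0.0 (shut) to 1.0 (fully open); "grip_force": force on a finger pad.
Only numpy, scipy, OpenCV 4.12 (cv2) and the standard library are available. Lean on these libraries where they do the work, as an engineer would, in place of code of your own. Each camera call takes 0.05 s, during which the arm holds its last target. There are 200 camera calls.

### The job

Set the bored plate up for checking: lay the blue riser plate squarely on the steel deck of the inclined fixture, centred across it and leaning against the red backstop, then lay the bare aluminium bored plate on top of it in the same way, also leaning against the backstop. Then take the green-handled plug gauge from its stand and push it into the plate's bore until its shoulder sits flush on the plate, and let go. Leave the red-handled gauge in its stand and do not disturb the other things on the bench.

Things in the scene. Friction and masses are not known exactly. Their poses are not given: they have to be found in the camera images.
- deck: Steel deck of the fixed inclined fixture, 46 mm wide, 122 mm long, inclined 27.5 deg, low edge towards the robot. Origin: on its upper face, mid-width, at the foot of the backstop, 45 mm above the bench. x up the slope, z squarely off the deck, y across. Red backstop: wall at x = 0, 60 mm wide, 10 thick, on the low side, 30 mm off the deck. A plate leaning home has its centre at x = 55 mm.
- fixture: Fixed green base of the inclined fixture: base plate 150 (x) x 90 (y) x 12 mm, origin at the centre of its underside; its x is the horizontal direction of the deck's upward slope. The deck stands on two 36 mm wide posts; plates overhang the narrow deck by 7 mm on each side, so fingers have room there.
- riser_mid (a point): Centre (half-way up) of the blue riser plate, 110 x 60 x 16 mm, 0.23 kg, loose, lying flat on the bench. x along its 110 mm length, y along its 60 mm width, z through its thickness. A 36 mm square window goes right through its middle. Same either way up or round.
- part_mid (a point): Centre (half-way up) of the bare aluminium bored plate, 110 x 60 x 20 mm, 0.34 kg, loose, lying flat on the bench. x along its 110 mm length, y along its 60 mm width, z through its thickness. A round bore 18.5 mm in diameter, square to the faces, goes right through its centre. Same either way up or round.
- go_mid (a point): Middle of the loose green-handled plug gauge (111 mm long, 0.12 kg), upright in its stand; z from tip to handle. From the tip: steel pin, diameter 16, 32 mm long (first 8 mm tapers from 8 mm); shoulder disc, diameter 34, 5 thick; round green handle, diameter 22, 74 long. Point on the axis, 55.5 mm from either end, 18.5 mm above the disc. When home the tip is 4 mm clear of the deck.
- go_shoulder (a point): On the green gauge's axis, at the underside of its shoulder disc (32 mm from the tip); same axes.
- go_tip (a point): Tip of the green gauge's pin, on its axis; same axes.
- nogo_mid (a point): Middle of the red-handled gauge, same shape but for a pin 19.6 mm in diameter that does not fit the bore; it stands in the stand's other hole, 70 mm from the green one. It must stay.
- stand: Fixed wooden gauge stand, 56 (x) x 140 (y) x 45 mm high, origin at the centre of its underside. Two holes, 24 mm in diameter and 40 mm deep, at y = +35 and -35 mm; the gauges' shoulders rest on its top, pins down, so a gauge's middle starts 68.5 mm above the bench. Which gauge is in which hole varies.
- indicator: Dial indicator on a grey magnetic base, fixed, 60 x 50 mm, its post 180 mm tall with the dial reaching 88 mm out along its x; origin at the centre of its underside. It may stand on either side; an obstacle.
- chuck_key: Loose steel T-shaped chuck key lying on the bench, 110 mm long (x), cross bar 110 mm, 16 mm high; origin under the bar's centre. Bystander.
- brush: Loose wire brush with a blue handle lying on the bench, 165 mm long (x), 32 mm wide, 18 mm high; origin near its middle. Bystander.
- oil: Loose upright oil bottle, 60 mm in diameter, 170 mm tall, origin under its centre. Bystander.
- tin: Loose open steel tin, 74 mm in diameter, 70 mm tall, origin under its centre. Bystander.
Not all that is in view belongs to the job. What is meant by the part that bears part_mid is not purple, and is the smaller of those in its own colour. There is more than one size of the part that bears go_mid; the job needs the larger.

How it is judged:
By the outcome, as a careful person would: the job done as asked, in the order asked, and still so for the second after the job is handed in, with the robot touching nothing.
It also fails if it takes over 67 s, if anything falls off the work surface, if the arm or the gripper's body presses on something with over 40 N, if the wrist force passes 120 N, or if a joint passes its speed limit or range.

## Working session

There is one attempt and no reset: what is moved stays moved. The work goes in short steps, Python scripts to look and compute and a tool call to move; the robot and the scene stay as the last step left them, time stands still between calls to the robot, and variables do not carry over. Pictures are saved under pics/ and viewed, at most 10 in all, crops included, and the job is handed in when it is done.

Besides the shell and the picture viewer there is one more tool, called after "Call:" as a command line: name --argument value ..., lists and objects as JSON in quotes. servo_tool: Moves the arm, as the interface text tells. Shift numbers are shares of 0.4 m and turn numbers shares of 90 degrees, none past 1 either way. Its arguments: {"type":"object","properties":{"steps":{"type":"array"},"gripper":{"type":"number"},"grip_force":{"type":"number"}},"required":["steps"]}

```bash
ls; mkdir -p pics
python3 - <<'E'
from station import status,camera,camera_params,robot
import cv2,numpy as np
for n in("scene","top"):
    im=camera(n);cv2.imwrite(f"pics/{n}0.png",cv2.resize(im[:,:,::-1],(800,600),interpolation=cv2.INTER_CUBIC));np.save(f"pics/{n}0.npy",im)
    print(n,camera_params(n))
print(status.read_state(),robot.grip_depth,[a for a in dir(robot) if a[0]!='_'])
E
```

```text
pics
scene {'fov_y': 53.35515383730413, 'cx': 255.1373508180861, 'cy': 190.5821255673896, 'extrinsics': array([[-8.44712416e-01, -3.71556574e-01,  3.85235832e-01,
         8.57109136e+02],
       [ 5.35144032e-01, -5.98488797e-01,  5.96181201e-01,
         5.19469677e+02],
       [ 9.04428529e-03,  7.09758320e-01,  7.04387201e-01,
         7.39117898e+02],
       [ 0.00000000e+00,  0.00000000e+00,  0.00000000e+00,
         1.00000000e+00]])}
top {'fov_y': 48.36891622363453, 'cx': 260.38272837717966, 'cy': 190.46132651663316, 'extrinsics': array([[-2.03497633e-02,  9.90264877e-01, -1.37700258e-01,
         3.54477618e+02],
       [-9.99792831e-01, -2.02146542e-02,  2.37970019e-03,
        -1.78037466e+01],
       [-4.27029594e-04,  1.37720157e-01,  9.90471088e-01,
         1.22568220e+03],
       [ 0.00000000e+00,  0.00000000e+00,  0.00000000e+00,
         1.00000000e+00]])}
{'time': 0.1, 'joints': array([ 1.15740911,  0.33282653, -0.06469356,  1.46083882,  0.02162818,
        1.34988849, -0.08850992]), 'qvel': array([ 8.86376368e-04, -1.93376172e-03, -9.49651623e-04, -2.27594344e-03,
        1.36462602e-04, -9.89618022e-04,  6.05947103e-05]), 'effort': array([ 1.67026676e-03, -6.24547148e+01,  2.46518792e-02, -3.90716851e+01,
       -6.15976355e-02,  3.66859278e-02,  5.51750713e-05]), 'tcp_pos': array([ 237.93018929, -577.57763359,  221.83117555]), 'ee_rot': array([-3.14033056e+00,  8.51679438e-05,  3.90796270e-01]), 'ft_force': array([-0.32222022, -0.08724685,  0.03515334]), 'wrist_torque': array([-0.01946292, -0.00567994,  0.00157258]), 'grip_force': 0.0, 'width': 0.9992166199728294} 18.700000000000003 ['Unreachable', 'grip_depth']
```

View pics/top0.png

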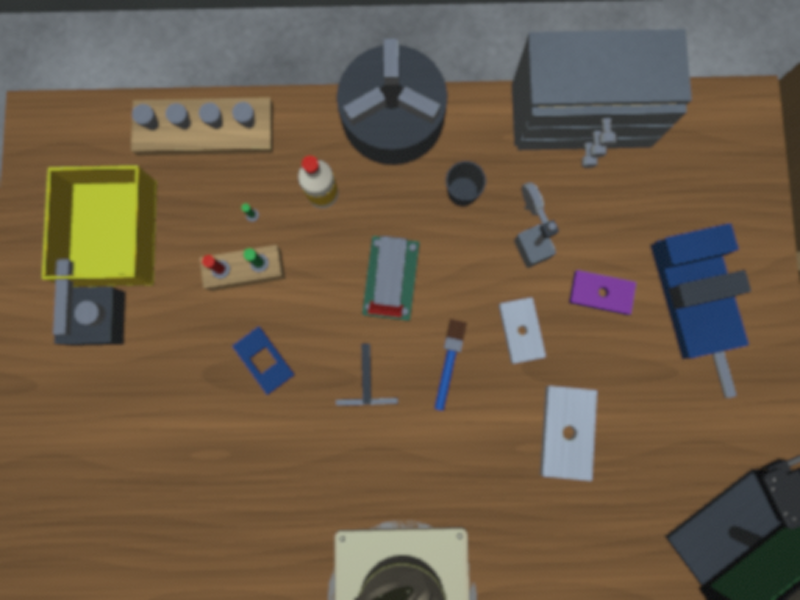

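View pics/scene0.png

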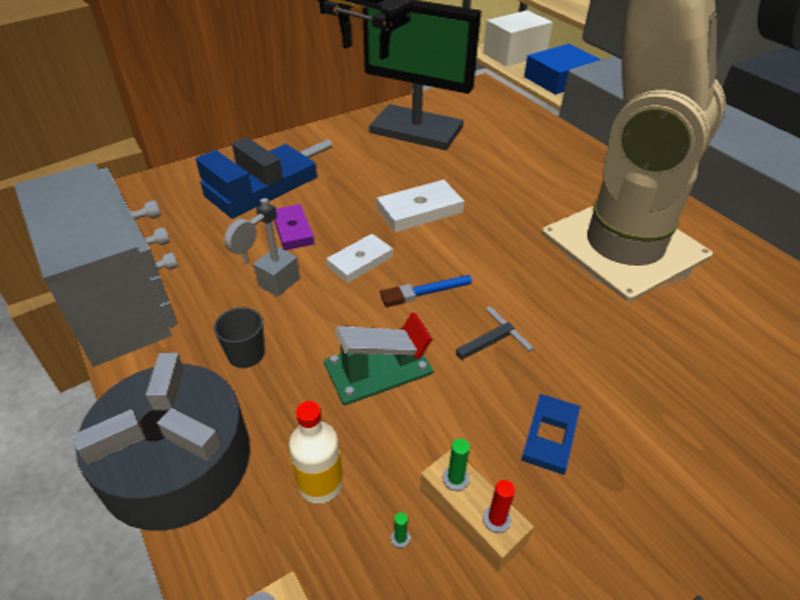

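Top view (800x600 picture): the aluminium plates are at (522,330) small and (570,433) large, and a purple one is at (603,293). Green gauges are at (253,259) in the stand (large) and (249,211) small, with the red one at (210,264). The blue riser is at (263,360), and the blue vise at (705,290) is not a plate. The fixture is at (390,278), with the indicator at (537,240). I choose the small aluminium plate (522,330) and the gauge in the stand (253,259).

```bash
cat > h.py <<'E'
import numpy as np,cv2
from scipy.optimize import minimize
from station import camera,camera_params
P={n:camera_params(n) for n in("scene","top")}
def proj(n,p):
    c=P[n];E=c["extrinsics"];q=(np.atleast_2d(p)-E[:3,3])@E[:3,:3]
    f=192/np.tan(np.radians(c["fov_y"]/2))
    return np.c_[c["cx"]-f*q[:,0]/q[:,2],c["cy"]+f*q[:,1]/q[:,2]]
def back(n,uv,z):
    c=P[n];E=c["extrinsics"];f=192/np.tan(np.radians(c["fov_y"]/2))
    d=E[:3,:3]@np.array([(uv[0]-c["cx"])/f,-(uv[1]-c["cy"])/f,-1]);o=E[:3,3]
    return o+d*(z-o[2])/d[2]
def mask(im,col):
    h,s,v=cv2.split(cv2.cvtColor(cv2.GaussianBlur(im,(0,0),.5),cv2.COLOR_RGB2HSV));r,g,b=[im[:,:,i].astype(int) for i in range(3)]
    return {"blue":(h>100)&(h<128)&(s>120),"green":(h>45)&(h<95)&(s>70),"red":((h<6)|(h>174))&(s>170),
      "steel":(s<75)&(v>95),"purple":(h>135)&(h<160)&(s>100)}[col].astype(np.uint8)
def comp(m,uv,r=6,hull=False):
    m=m.copy();k,l,st,ce=cv2.connectedComponentsWithStats(m)
    w=l[int(uv[1])-r:int(uv[1])+r+1,int(uv[0])-r:int(uv[0])+r+1];w=w[w>0]
    m=(l==np.bincount(w).argmax()).astype(np.uint8)
    cs,_=cv2.findContours(m,cv2.RETR_EXTERNAL,cv2.CHAIN_APPROX_NONE);c=max(cs,key=cv2.contourArea)
    if hull:c=cv2.convexHull(c)
    o=np.zeros_like(m);cv2.fillPoly(o,[c],1);return o
def box(x0,x1,y0,y1,z0,z1):return np.array([[x,y,z] for x in(x0,x1) for y in(y0,y1) for z in(z0,z1)],float)
def Rz(a):c,s=np.cos(a),np.sin(a);return np.array([[c,-s,0],[s,c,0],[0,0,1]])
def Ry(a):c,s=np.cos(a),np.sin(a);return np.array([[c,0,s],[0,1,0],[-s,0,c]])
TILT=Ry(-np.radians(27.5))
def cyl(r,z0,z1):
    t=np.linspace(0,2*np.pi,24,endpoint=False);return np.vstack([np.c_[r*np.cos(t),r*np.sin(t),0*t+z] for z in(z0,z1)])
def render(n,hulls,S=4):
    o=np.zeros((384*S,512*S),np.uint8)
    for h in hulls:
        u=((proj(n,h)+.5)*S*16-8).round().astype(np.int32);cv2.fillConvexPoly(o,cv2.convexHull(u),255,shift=4)
    return cv2.resize(o,(512,384),interpolation=cv2.INTER_AREA)/255.
def fit(ms,model,x0,dx=(6,6,.1)):
    def cost(p):
        return sum(np.abs(render(n,model(p))-m).sum()/m.sum() for n,m in ms.items())
    S=np.vstack([x0]+[np.array(x0)+np.eye(len(x0))[i]*dx[i] for i in range(len(x0))])
    r=minimize(cost,x0,method="Nelder-Mead",options=dict(initial_simplex=S,xatol=.02,fatol=1e-4,maxiter=200))
    return r.x.round(3),round(r.fun/len(ms),3)
def flat(L,W,H):return lambda p:[box(-L/2,L/2,-W/2,W/2,0,H)@Rz(p[2]).T+[p[0],p[1],0]]
E
cat > m.py <<'E'
from h import *
T=np.load("pics/top0.npy");Sc=np.load("pics/scene0.npy");k=.64
def go(name,col,ut,us,model,a,z,hull=False):
    ut=np.array(ut)*k;us=np.array(us)*k
    b=back("top",ut,z);x0=[b[0],b[1]]+([a] if a is not None else [])
    mt=comp(mask(T,col),ut,hull=hull);ms=comp(mask(Sc,col),us,hull=hull)
    for s in({"top":mt},{"scene":ms},{"top":mt,"scene":ms}):
        print(name,list(s),[int(m.sum()) for m in s.values()],*fit(s,model,x0))
go("riser","blue",(248,352),(538,455),flat(110,60,16),.6,16)
go("part","steel",(515,315),(345,262),flat(110,60,20),.2,20)
go("purple","purple",(610,285),(295,240),flat(110,60,20),1.4,20)
go("base","green",(408,300),(400,375),lambda p:[box(-75,75,-45,45,0,12)@Rz(p[2]).T+[p[0],p[1],0]],-.08,12,True)
go("go","green",(253,257),(459,460),lambda p:[cyl(11,50,124)+[p[0],p[1],0]],None,90)
go("nogo","red",(210,262),(503,503),lambda p:[cyl(11,50,124)+[p[0],p[1],0]],None,90)
D=lambda b:(lambda p:[b@TILT.T@Rz(p[2]).T+[p[0],p[1],45]])
go("wall","red",(386,310),(418,335),D(box(-10,0,-30,30,-6,30)),-.08,55)
go("deck","steel",(391,265),(385,342),D(box(0,122,-23,23,-6,0)),-.08,70)
E
python3 m.py
python3 - <<'E'
import cv2
a=cv2.imread("pics/top0.png")[220:380,180:580]
cv2.imwrite("pics/c1.png",cv2.resize(a,(800,320)))
E
```

```text
riser ['top'] [745] [416.011 243.54    0.655] 0.183
riser ['scene'] [1215] [418.08  242.525   0.617] 0.073
riser ['top', 'scene'] [745, 1215] [417.586 242.6     0.62 ] 0.129
part ['top'] [978] [ 4.59571e+02 -2.28679e+02  1.67000e-01] 0.096
part ['scene'] [722] [ 4.61603e+02 -2.28588e+02  1.92000e-01] 0.046
part ['top', 'scene'] [978, 722] [ 4.61485e+02 -2.28871e+02  1.86000e-01] 0.071
purple ['top'] [818] [ 527.027 -379.021    1.349] 0.093
purple ['scene'] [522] [ 528.256 -379.028    1.327] 0.09
purple ['top', 'scene'] [818, 522] [ 527.938 -378.915    1.33 ] 0.095
base ['top'] [265] [ 5.78012e+02 -5.37800e+01 -2.10000e-02] 5.136
base ['scene'] [1528] [ 5.6473e+02  8.2420e+00 -1.6100e-01] 0.322
base ['top', 'scene'] [265, 1528] [ 5.66763e+02  8.20800e+00 -1.36000e-01] 2.757
go ['top'] [90] [588.55  244.226] 0.346
go ['scene'] [295] [590.8   244.127] 0.154
go ['top', 'scene'] [90, 295] [590.171 244.427] 0.265
nogo ['top'] [63] [578.95  313.095] 1.081
nogo ['scene'] [314] [578.992 312.389] 0.174
nogo ['top', 'scene'] [63, 314] [579.491 312.191] 0.633
wall ['top'] [72] [ 5.07066e+02  1.91030e+01 -3.20000e-02] 1.521
wall ['scene'] [263] [ 5.11321e+02  1.69960e+01 -2.23000e-01] 0.245
wall ['top', 'scene'] [72, 263] [ 5.09417e+02  1.59110e+01 -2.37000e-01] 0.911
deck ['top'] [851] [ 5.08526e+02  1.73760e+01 -1.44000e-01] 0.128
deck ['scene'] [737] [ 5.1241e+02  1.7573e+01 -1.4900e-01] 0.073
deck ['top', 'scene'] [851, 737] [ 5.11281e+02  1.78090e+01 -1.45000e-01] 0.116
```

View pics/c1.png

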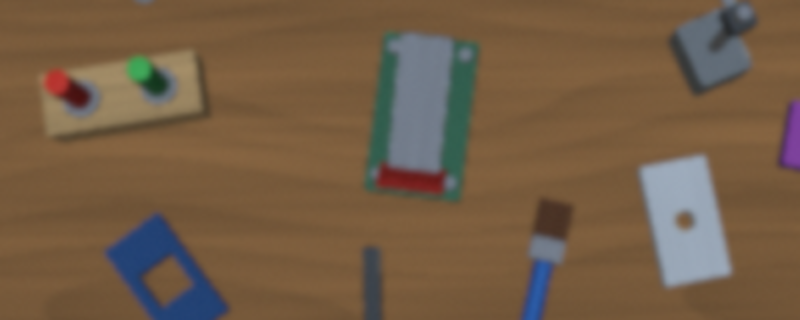

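The crop shows the red gauge (60,85), the green gauge (140,75), the riser, the deck with its red backstop at the low end, and the small bare plate at (685,220). The choice is confirmed. The fits agree to about 2 mm between cameras.

```bash
cat > plan.py <<'E'
import sys,numpy as np
from station import status
from scipy.spatial.transform import Rotation as R
def plan(*w,ref=None):
    s=status.read_state();p=s["tcp_pos"] if ref is None else np.array(ref);e=s["ee_rot"];M=R.from_euler("xyz",e).as_matrix()
    print("t",round(s["time"],2),"p",p.round(1),"yaw",round(e[2],4),"F",s["ft_force"].round(1),"w",round(s["width"]*87,1),"g",round(s["grip_force"],1))
    for q in w:
        d=M.T@(np.array(q[:3])-p);dy=(q[3]-e[2]+np.pi)%(2*np.pi)-np.pi
        print(q,"lin",(d/400).round(4),"tw",round(-dy/(np.pi/2),4),"dist",round(np.linalg.norm(d)))
if __name__=="__main__":plan(*[tuple(map(float,a.split(","))) for a in sys.argv[1:]])
E
python3 plan.py 480,-150,200,.55
```

```text
t 0.1 p [ 237.9 -577.6  221.8] yaw 0.3908 F [-0.3 -0.1  0. ] w 86.9 g 0.0
(480.0, -150.0, 200.0, 0.55) lin [ 0.9667 -0.7578  0.0555] tw -0.1014 dist 492
```

Call:
servo_tool --steps '[{"linear": [0.967, -0.758, 0.056], "twist": -0.1}, {"linear": [0.967, -0.758, 0.056], "twist": -0.1}, {"linear": [0.967, -0.758, 0.056], "twist": -0.1}, {"linear": [0.967, -0.758, 0.056], "twist": -0.1}, {"linear": [0.967, -0.758, 0.056], "twist": -0.1}, {"linear": [0.967, -0.758, 0.056], "twist": -0.1}, {"linear": [0.967, -0.758, 0.056], "twist": -0.1}, {"linear": [0.967, -0.758, 0.056], "twist": -0.1}, {"linear": [0.967, -0.758, 0.056], "twist": -0.1}, {"linear": [0.967, -0.758, 0.056], "twist": -0.1}, {"linear": [0.967, -0.758, 0.056], "twist": -0.1}]' --gripper 87 --grip_force 15

```text
time: 1.2
tcp_pos: [482.3, -143.9, 199.9]
ee_rot: [-3.14, -0.002, 0.557]
ft_force: [0.1, -0.6, 0.1]
width: 1.003
grip_force: 0.0
```

```bash
python3 plan.py 417.5,242.7,90,.62
```

```text
t 1.2 p [ 482.3 -143.9  199.9] yaw 0.5568 F [ 0.1 -0.6  0.1] w 87.3 g 0.0
(417.5, 242.7, 90.0, 0.62) lin [ 0.3727 -0.9057  0.2768] tw -0.0403 dist 407
```

Call:
servo_tool --steps '[{"linear": [0.373, -0.906, 0.277], "twist": -0.04}, {"linear": [0.373, -0.906, 0.277], "twist": -0.04}, {"linear": [0.373, -0.906, 0.277], "twist": -0.04}, {"linear": [0.373, -0.906, 0.277], "twist": -0.04}, {"linear": [0.373, -0.906, 0.277], "twist": -0.04}, {"linear": [0.373, -0.906, 0.277], "twist": -0.04}, {"linear": [0.373, -0.906, 0.277], "twist": -0.04}, {"linear": [0.373, -0.906, 0.277], "twist": -0.04}, {"linear": [0.373, -0.906, 0.277], "twist": -0.04}, {"linear": [0.373, -0.906, 0.277], "twist": -0.04}, {"linear": [0.373, -0.906, 0.277], "twist": -0.04}]'

```text
time: 2.3
tcp_pos: [419.3, 235.4, 89.2]
ee_rot: [3.141, 0.001, 0.609]
ft_force: [0.5, -0.3, 0.9]
width: 0.996
grip_force: 0.0
```

Run:
```python
from h import *
from plan import plan
im=camera("scene");np.save("pics/s1.npy",im)
t=camera("top")
a=im[240:340,300:420,::-1];b=t[180:280,110:230,::-1]
cv2.imwrite("pics/c2.png",np.hstack([cv2.resize(x,(390,325),interpolation=cv2.INTER_CUBIC) for x in(a,b)]))
plan((417.5,242.7,3,.62))
```

```text
t 2.4 p [419.7 235.1  89.5] yaw 0.608 F [-0.5  0.2  0.7] w 86.5 g 0.0
(417.5, 242.7, 3, 0.62) lin [ 0.0064 -0.0191  0.2163] tw -0.0077 dist 87
```

View pics/c2.png

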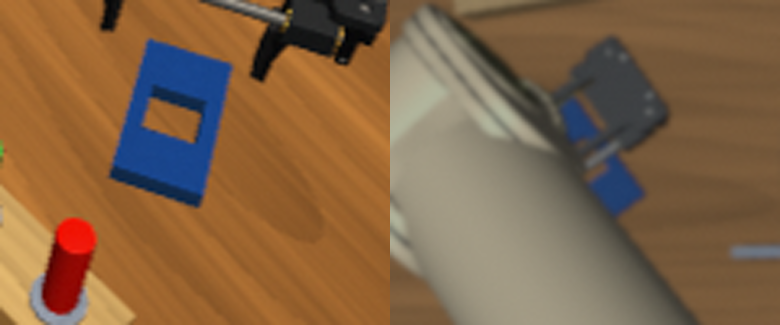

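The crop shows the open fingers astride the riser (left pane, around (185,120)), with no obstruction, so I go down and grip.

Call:
servo_tool --steps '[{"linear": [0.006, -0.019, 0.1], "twist": -0.008}, {"linear": [0.006, -0.019, 0.19], "twist": -0.008}, {"linear": [0.006, -0.019, 0.215], "twist": -0.008}, {"linear": [0.006, -0.019, 0.215], "twist": -0.008}, {"linear": [0.006, -0.019, 0.215], "twist": -0.008}]'

```text
time: 2.9
tcp_pos: [417.4, 244.1, 4.3]
ee_rot: [3.141, -0.001, 0.622]
ft_force: [-0.7, -0.2, 0.1]
width: 0.999
grip_force: 0.0
```

Call:
servo_tool --steps '[{"linear": [0, 0, 0], "twist": 0}, {"linear": [0, 0, 0], "twist": 0}, {"linear": [0, 0, 0], "twist": 0}, {"linear": [0, 0, 0], "twist": 0}, {"linear": [0, 0, 0], "twist": 0}]' --gripper 50 --grip_force 15

```text
time: 3.4
tcp_pos: [416.6, 244.4, 3.5]
ee_rot: [3.141, -0.0, 0.623]
ft_force: [0.1, -0.9, 3.4]
width: 0.688
grip_force: 15.0
```

Run:
```python
from h import *
from plan import plan
d=np.array([510.8,17.5,45]);M=Rz(-.147)@TILT
c=d+M@[62,0,8];print("riser target ctr",c, "flat",d+M@[55,0,8])
im=camera("scene");m=comp(mask(im,"blue"),(344,290))
print(fit({"scene":m},flat(110,60,16),[418,242.6,.62]))
plan((417.5,242.7,160,.62),(c[0],c[1],160,-.147))
```

```text
riser target ctr [561.54740192   9.98592994  80.72450069] flat [555.40529133  10.89538042  77.49226039]
(array([417.595, 243.143,   0.619]), np.float64(0.464))
t 3.45 p [416.6 244.4   3.6] yaw 0.6232 F [-1.1 -1.2  2.8] w 59.8 g 15.0
(417.5, 242.7, 160, 0.62) lin [-0.0007  0.005  -0.3911] tw 0.0021 dist 156
(np.float64(561.5474019222354), np.float64(9.985929939158238), 160, -0.147) lin [-0.0478  0.6875 -0.3909] tw 0.4903 dist 317
```

Call:
servo_tool --steps '[{"linear": [0, 0.002, -0.1], "twist": 0}, {"linear": [0, 0.002, -0.22], "twist": 0}, {"linear": [0, 0.05, -0.32], "twist": 0.02}, {"linear": [-0.01, 0.15, -0.39], "twist": 0.1}, {"linear": [-0.02, 0.26, -0.39], "twist": 0.19}, {"linear": [-0.03, 0.37, -0.39], "twist": 0.28}, {"linear": [-0.04, 0.48, -0.39], "twist": 0.37}, {"linear": [-0.048, 0.59, -0.39], "twist": 0.45}, {"linear": [-0.048, 0.6875, -0.39], "twist": 0.49}, {"linear": [-0.048, 0.6875, -0.39], "twist": 0.49}, {"linear": [-0.048, 0.6875, -0.39], "twist": 0.49}, {"linear": [-0.048, 0.6875, -0.39], "twist": 0.49}]'

```text
time: 4.65
tcp_pos: [560.8, 11.2, 159.1]
ee_rot: [-3.141, 0.001, -0.144]
ft_force: [-0.9, 0.3, -2.4]
width: 0.691
grip_force: 15.0
```

Run:
```python
from h import *
from plan import plan
S=camera("scene");T=camera("top")
a=S[130:280,180:330,::-1];b=T[110:230,190:310,::-1]
cv2.imwrite("pics/c3.png",np.hstack([cv2.resize(x,(400,400),interpolation=cv2.INTER_CUBIC) for x in(a,b)]))
plan()
```

```text
t 4.75 p [560.9  11.3 159.3] yaw -0.144 F [-0.1  0.3 -2.3] w 59.8 g 15.0
```

View pics/c3.png

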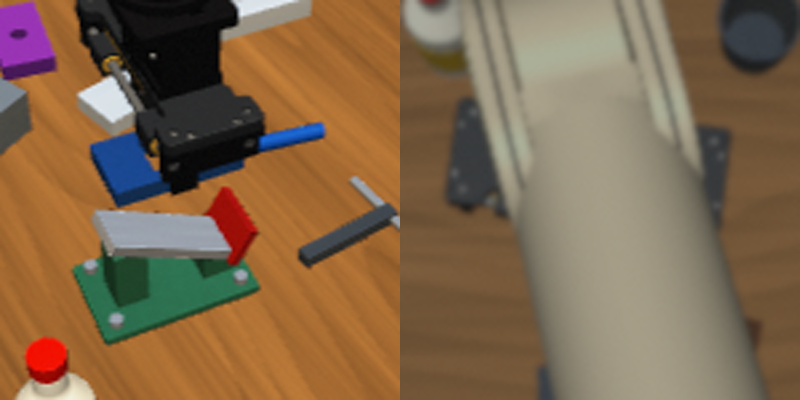

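Left pane: the riser is held level above the deck and turned to its direction. The deck and backstop are visible at (160,235) and (235,225). The top view is hidden by the arm. Next I measure the plate-to-deck offset in the scene view.

Run:
```python
from h import *
import h
S=camera("scene");m=mask(S,"blue");m[:,:210]=0;m[:,234:]=0;m[:176]=0;m[210:]=0
print(m.sum())
def mod(p):return [box(-55,55,-30,30,-8,8)@Rz(-.144).T+[p[0],p[1],163.7]]
def cost(p):
    r=render("scene",mod(p));r[:,234:]=0;return np.abs(r-m).sum()/m.sum()
r=minimize(cost,[561,11],method="Nelder-Mead",options=dict(initial_simplex=[[561,11],[566,11],[561,17]],xatol=.02))
c=Rz(-.144).T@np.array([r.x[0]-560.9,r.x[1]-11.3,0])
print(r.x,r.fun,"in tool frame along,across",c)
sd=comp(mask(S,"steel"),np.array((385,342))*.64)
D=lambda b:(lambda p:[b@TILT.T@Rz(p[2]).T+[p[0],p[1],45]])
print(fit({"scene":sd},D(box(0,122,-23,23,-6,0)),[512,17.5,-.147]))
print(fit({"scene":sd},D(box(0,122,-23,23,-8,0)),[512,17.5,-.147]))
print(fit({"scene":sd},D(box(0,122,-23,23,-5,0)),[512,17.5,-.147]))
```

```text
390
[560.16605577  12.54747   ] 0.07793866264454498 in tool frame along,across [-0.90536334  1.12923548  0.        ]
(array([ 5.12822e+02,  2.04010e+01, -1.65000e-01]), np.float64(0.077))
(array([ 5.11641e+02,  1.87450e+01, -1.44000e-01]), np.float64(0.049))
(array([ 5.13493e+02,  2.07210e+01, -1.69000e-01]), np.float64(0.097))
```

Run:
```python
from h import *
T=np.load("pics/top0.npy");S=np.load("pics/scene0.npy")
D=lambda b:(lambda p:[b@TILT.T@Rz(p[2]).T+[p[0],p[1],45]])
for t in(8,10,12):
  for n,im,uv in(("scene",S,(385,342)),("top",T,(391,265))):
    print(t,n,fit({n:comp(mask(im,"steel"),np.array(uv)*.64)},D(box(0,122,-23,23,-t,0)),[511,18,-.144]))
d=np.array([511,17.6,45]);M=Rz(-.144)@TILT
for x in(60,55,50):print(x,d+M@[x,0,8],d+M@[x,0,26])
from plan import plan
plan(tuple(d+M@[60,0,8]+[0,0,20])+(-.144,))
```

```text
8 scene (array([ 5.11752e+02,  1.69670e+01, -1.42000e-01]), np.float64(0.077))
8 top (array([ 5.08222e+02,  1.68320e+01, -1.33000e-01]), np.float64(0.125))
10 scene (array([ 5.10817e+02,  1.65840e+01, -1.26000e-01]), np.float64(0.087))
10 top (array([ 5.08027e+02,  1.71210e+01, -1.40000e-01]), np.float64(0.121))
12 scene (array([ 5.10021e+02,  1.52690e+01, -1.15000e-01]), np.float64(0.105))
12 top (array([ 5.07522e+02,  1.68180e+01, -1.40000e-01]), np.float64(0.12))
60 [560.01405536  10.4927829   79.80100346] [551.78860489  11.68550327  95.76719846]
55 [555.62490444  11.12922582  77.49226039] [547.39945397  12.32194619  93.45845539]
50 [551.23575351  11.76566874  75.18351733] [543.01030304  12.95838911  91.14971232]
t 4.8 p [561.   11.1 159.4] yaw -0.1443 F [-0.1 -0.2 -1.4] w 59.9 g 15.0
(np.float64(560.0140553645061), np.float64(10.492782897992832), np.float64(99.8010034595278), -0.144) lin [-0.0022  0.0019  0.1491] tw -0.0002 dist 60
```

Call:
servo_tool --steps '[{"linear": [0, 0.002, 0.06], "twist": 0}, {"linear": [0, 0.002, 0.12], "twist": 0}, {"linear": [0, 0.002, 0.135], "twist": 0}, {"linear": [0, 0.002, 0.145], "twist": 0}, {"linear": [0, 0.002, 0.155], "twist": 0}, {"linear": [0, 0.002, 0.165], "twist": 0}, {"linear": [0, 0.002, 0.175], "twist": 0}, {"linear": [0, 0.002, 0.185], "twist": 0}, {"linear": [0, 0.002, 0.19], "twist": 0}]' --grip_force 10

```text
time: 5.7
tcp_pos: [561.5, 9.0, 83.2]
ee_rot: [3.142, -0.001, -0.147]
ft_force: [-0.5, 0.6, -0.5]
width: 0.689
grip_force: 10.0
```

Run:
```python
from h import *
from plan import plan
S=camera("scene")
a=S[150:270,200:320,::-1]
cv2.imwrite("pics/c4.png",cv2.resize(a,(480,480),interpolation=cv2.INTER_CUBIC))
plan()
```

```text
t 5.75 p [561.3   9.   83. ] yaw -0.1466 F [-0.6  0.1 -1.5] w 59.7 g 10.0
```

View pics/c4.png

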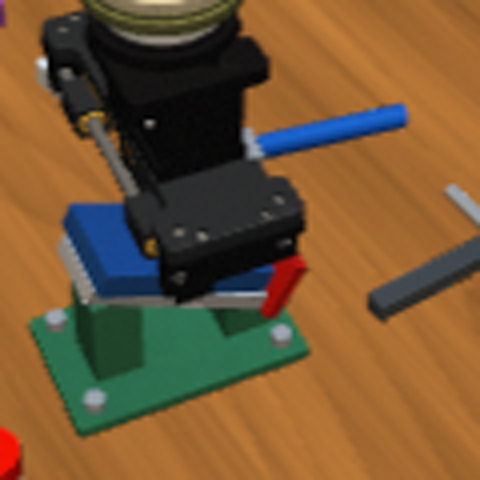

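Picture: the riser has tilted with the deck (upper end at (100,240)), still slightly up the slope from the red backstop at (285,285). I press it flat and slide it home.

Call:
servo_tool --steps '[{"linear": [0, -0.003, 0.008], "twist": 0}, {"linear": [0, -0.003, 0.016], "twist": 0}, {"linear": [-0.004, -0.003, 0.02], "twist": 0}, {"linear": [-0.008, -0.003, 0.0225], "twist": 0}, {"linear": [-0.012, -0.003, 0.0245], "twist": 0}, {"linear": [-0.015, -0.003, 0.026], "twist": 0}, {"linear": [-0.018, -0.003, 0.0275], "twist": 0}, {"linear": [-0.018, -0.003, 0.0275], "twist": 0}]'

```text
time: 6.55
tcp_pos: [555.3, 11.7, 73.4]
ee_rot: [-3.141, -0.002, -0.146]
ft_force: [-0.7, -0.0, 8.3]
width: 0.691
grip_force: 10.0
```

```bash
cat > chk.py <<'E'
from h import *
from plan import plan
S=camera("scene");plan()
m=mask(S,"blue");m[:,:205]=0;m[:,245:]=0;m[:185]=0;m[235:]=0
# left (upper) end visible only: estimate slope coordinate of plate
def mod(p):return [box(p[0]-55,p[0]+55,p[1]-30,p[1]+30,0,16)@TILT.T@Rz(-.144).T+[511,17.6,45]]
def cost(p):
    r=render("scene",mod(p));r[:,232:]=0;q=m.copy();q[:,232:]=0;return np.abs(r-q).sum()/q.sum()
r=minimize(cost,[56,0],method="Nelder-Mead",options=dict(initial_simplex=[[56,0],[60,0],[56,4]],xatol=.02));print("deck x,y",r.x,r.fun)
E
python3 chk.py
```

```text
t 6.6 p [555.3  11.7  73.4] yaw -0.1463 F [-0.9  0.1  6.8] w 59.7 g 10.0
deck x,y [53.91408294  1.05064097] 0.0566676932553126
```

Call:
servo_tool --steps '[{"linear": [-0.004, 0, 0.002], "twist": 0}, {"linear": [-0.008, 0, 0.004], "twist": 0}, {"linear": [-0.011, 0, 0.0055], "twist": 0}, {"linear": [-0.011, 0, 0.0055], "twist": 0}]'

```text
time: 7.0
tcp_pos: [553.8, 12.1, 72.5]
ee_rot: [-3.14, -0.008, -0.147]
ft_force: [8.5, -1.2, 7.3]
width: 0.692
grip_force: 10.0
```

```bash
python3 chk.py
```

```text
t 7.05 p [553.8  12.1  72.5] yaw -0.1466 F [ 8.  -0.9  7.4] w 60.0 g 10.0
deck x,y [52.91040993  1.68480301] 0.06540378863409771
```

Backstop contact is felt (Fx +8.5 N). I nudge it about 1 mm across, release and rise.

Call:
servo_tool --steps '[{"linear": [0.002, 0.003, -0.001], "twist": 0}, {"linear": [0.002, 0.003, -0.001], "twist": 0}]'

```text
time: 7.25
tcp_pos: [553.7, 11.9, 72.5]
ee_rot: [-3.139, -0.007, -0.146]
ft_force: [5.6, 3.0, 6.4]
width: 0.687
grip_force: 10.0
```

Call:
servo_tool --steps '[{"linear": [0, 0, 0], "twist": 0}, {"linear": [0, 0, 0], "twist": 0}, {"linear": [0, 0, 0], "twist": 0}, {"linear": [0, 0, -0.1], "twist": 0}, {"linear": [0, 0, -0.22], "twist": 0}, {"linear": [0, 0.1, -0.3], "twist": 0}, {"linear": [0, 0.22, -0.3], "twist": 0}, {"linear": [0, 0.34, -0.3], "twist": 0}, {"linear": [0, 0.46, -0.3], "twist": 0}, {"linear": [0, 0.5, -0.3], "twist": 0}, {"linear": [0, 0.5, -0.3], "twist": 0}, {"linear": [0, 0.5, -0.3], "twist": 0}]' --gripper 80

```text
time: 8.45
tcp_pos: [521.5, -186.0, 190.3]
ee_rot: [-3.141, 0.0, -0.146]
ft_force: [-0.2, 0.3, 0.8]
width: 0.918
grip_force: 0.0
```

```bash
cat > chk2.py <<'E'
from h import *
from plan import plan
im={n:camera(n) for n in("scene","top")};plan((461,-228.7,100,.18),(461,-228.7,5,.18))
for n,i in im.items():np.save(f"pics/k_{n}.npy",i)
c=np.array([511,17.6,45]);M=Rz(-.144)@TILT
def mod(p):return [box(p[0]-55,p[0]+55,p[1]-30,p[1]+30,0,16)@Rz(p[2]).T@TILT.T@Rz(-.144).T+c]
for n,i in im.items():
    uv=proj(n,c+M@[90,0,16])[0]
    try:print(n,fit({n:comp(mask(i,"blue"),uv)},mod,[55,0,0],(4,4,.05)))
    except Exception as e:print(n,e)
a=im["scene"][150:270,200:320,::-1];b=im["top"][120:240,190:310,::-1]
cv2.imwrite("pics/c5.png",np.hstack([cv2.resize(x,(400,400),interpolation=cv2.INTER_CUBIC) for x in(a,b)]))
E
python3 chk2.py
```

```text
t 8.55 p [ 521.8 -185.   190.5] yaw -0.1437 F [-0.4  0.1  0.2] w 79.7 g 0.0
(461, -228.7, 100, 0.18) lin [-0.1348  0.1299  0.2261] tw -0.2061 dist 117
(461, -228.7, 5, 0.18) lin [-0.1348  0.1301  0.4636] tw -0.2061 dist 200
scene (array([ 5.3956e+01, -9.8100e-01,  2.4000e-02]), np.float64(0.064))
top (array([ 5.036e+01, -6.300e-02,  4.000e-03]), np.float64(0.081))
```

View pics/c5.png

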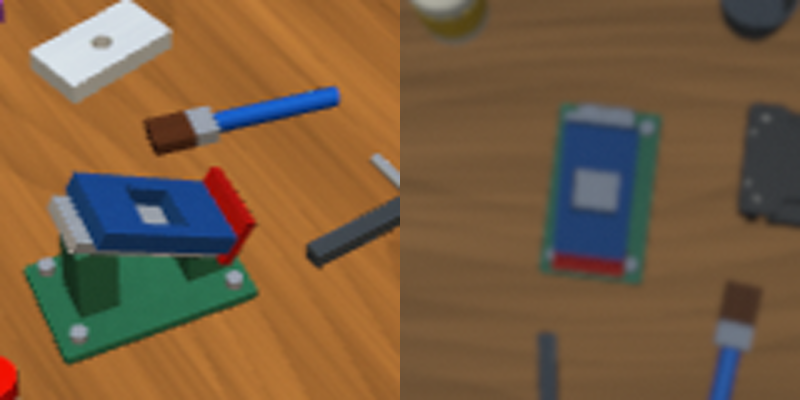

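Left pane: the riser lies flat on the deck against the backstop, with the window at (155,212). The right pane shows it square and centred over the fixture at (600,190). Next is the bored plate.

Call:
servo_tool --steps '[{"linear": [-0.1, 0.1, 0.04], "twist": -0.09}, {"linear": [-0.135, 0.13, 0.14], "twist": -0.18}, {"linear": [-0.135, 0.13, 0.23], "twist": -0.206}, {"linear": [-0.135, 0.13, 0.33], "twist": -0.206}, {"linear": [-0.135, 0.13, 0.43], "twist": -0.206}, {"linear": [-0.135, 0.13, 0.463], "twist": -0.206}, {"linear": [-0.135, 0.13, 0.463], "twist": -0.206}, {"linear": [-0.135, 0.13, 0.463], "twist": -0.206}]' --gripper 87

```text
time: 9.35
tcp_pos: [461.7, -230.4, 6.9]
ee_rot: [3.141, -0.002, 0.178]
ft_force: [0.8, -0.6, 0.3]
width: 0.997
grip_force: 0.0
```

Call:
servo_tool --steps '[{"linear": [0, 0, 0], "twist": 0}, {"linear": [0, 0, 0], "twist": 0}, {"linear": [0, 0, 0], "twist": 0}, {"linear": [0, 0, 0], "twist": 0}, {"linear": [0, 0, 0], "twist": 0}]' --gripper 50 --grip_force 16

```text
time: 9.85
tcp_pos: [460.6, -230.5, 5.7]
ee_rot: [3.142, -0.0, 0.177]
ft_force: [-1.3, 2.3, 5.3]
width: 0.688
grip_force: 16.0
```

```bash
python3 plan.py 461,-228.7,180,.18 554,11.4,180,-.146
```

```text
t 9.85 p [ 460.6 -230.5    5.7] yaw 0.1772 F [-1.3  2.3  5.3] w 59.8 g 16.0
(461.0, -228.7, 180.0, 0.18) lin [ 0.002  -0.0043 -0.4356] tw -0.0018 dist 174
(554.0, 11.4, 180.0, -0.146) lin [ 0.3366 -0.5541 -0.4356] tw 0.2057 dist 312
```

Call:
servo_tool --steps '[{"linear": [0, 0, -0.1], "twist": 0}, {"linear": [0, 0, -0.22], "twist": 0}, {"linear": [0.03, -0.06, -0.33], "twist": 0.02}, {"linear": [0.1, -0.16, -0.4], "twist": 0.08}, {"linear": [0.17, -0.27, -0.435], "twist": 0.14}, {"linear": [0.24, -0.38, -0.435], "twist": 0.18}, {"linear": [0.3, -0.49, -0.435], "twist": 0.206}, {"linear": [0.329, -0.558, -0.435], "twist": 0.206}, {"linear": [0.329, -0.558, -0.435], "twist": 0.206}, {"linear": [0.329, -0.558, -0.435], "twist": 0.206}, {"linear": [0.329, -0.558, -0.435], "twist": 0.206}]'

```text
time: 10.95
tcp_pos: [550.3, 10.9, 178.9]
ee_rot: [3.141, 0.001, -0.148]
ft_force: [-0.1, -1.1, -3.5]
width: 0.692
grip_force: 16.0
```

```bash
python3 plan.py 551,12.4,118,-.145 551,12.4,91.5,-.145
```

```text
t 10.95 p [550.3  10.9 178.9] yaw -0.1478 F [-0.1 -1.1 -3.5] w 60.2 g 16.0
(551.0, 12.4, 118.0, -0.145) lin [ 0.0014 -0.0041  0.1521] tw -0.0018 dist 61
(551.0, 12.4, 91.5, -0.145) lin [ 0.0015 -0.0041  0.2184] tw -0.0018 dist 87
```

Call:
servo_tool --steps '[{"linear": [0.001, -0.004, 0.08], "twist": -0.002}, {"linear": [0.001, -0.004, 0.145], "twist": -0.002}, {"linear": [0.001, -0.004, 0.155], "twist": -0.002}, {"linear": [0.001, -0.004, 0.165], "twist": -0.002}, {"linear": [0.001, -0.004, 0.175], "twist": -0.002}, {"linear": [0.001, -0.004, 0.185], "twist": -0.002}, {"linear": [0.001, -0.004, 0.195], "twist": -0.002}, {"linear": [0.001, -0.004, 0.205], "twist": -0.002}, {"linear": [0.001, -0.004, 0.213], "twist": -0.002}, {"linear": [0.001, -0.004, 0.213], "twist": -0.002}]' --grip_force 12

```text
time: 11.95
tcp_pos: [551.0, 13.9, 93.7]
ee_rot: [-3.141, 0.0, -0.143]
ft_force: [-0.4, -1.3, -2.4]
width: 0.687
grip_force: 12.0
```

```bash
cat > pic.py <<'E'
from h import *
from plan import plan
import sys
S=camera("scene");plan()
cv2.imwrite(f"pics/{sys.argv[1]}.png",cv2.resize(S[150:270,200:320,::-1],(480,480),interpolation=cv2.INTER_CUBIC))
E
python3 pic.py c6
```

```text
t 12.0 p [551.   13.9  93.8] yaw -0.143 F [ 0.  -0.  -3.2] w 60.1 g 12.0
```

View pics/c6.png

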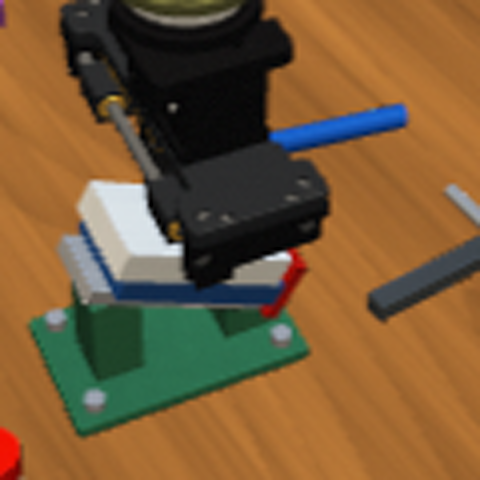

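The plate has tilted onto the riser, with its upper end at (120,220). Press it flat, then slide it to the backstop.

Call:
servo_tool --steps '[{"linear": [0, 0.003, 0.006], "twist": 0}, {"linear": [-0.002, 0.004, 0.009], "twist": 0}, {"linear": [-0.005, 0.004, 0.011], "twist": 0}, {"linear": [-0.009, 0.004, 0.013], "twist": 0}, {"linear": [-0.013, 0.004, 0.015], "twist": 0}, {"linear": [-0.017, 0.004, 0.017], "twist": 0}, {"linear": [-0.02, 0.004, 0.0185], "twist": 0}, {"linear": [-0.023, 0.004, 0.02], "twist": 0}, {"linear": [-0.023, 0.004, 0.02], "twist": 0}]'

```text
time: 12.9
tcp_pos: [544.2, 13.9, 88.4]
ee_rot: [-3.141, -0.005, -0.143]
ft_force: [0.5, 0.6, 11.4]
width: 0.684
grip_force: 12.0
```

Call:
servo_tool --steps '[{"linear": [-0.004, 0.001, 0.0015], "twist": 0}, {"linear": [-0.008, 0.001, 0.003], "twist": 0}, {"linear": [-0.01, 0.001, 0.004], "twist": 0}, {"linear": [-0.01, 0.001, 0.004], "twist": 0}]'

```text
time: 13.3
tcp_pos: [543.3, 14.0, 88.1]
ee_rot: [-3.139, -0.012, -0.143]
ft_force: [13.1, -0.2, 8.8]
width: 0.688
grip_force: 12.0
```

Call:
servo_tool --steps '[{"linear": [0.002, 0.002, 0], "twist": 0}, {"linear": [0.002, 0.002, 0], "twist": 0}]'

```text
time: 13.5
tcp_pos: [543.3, 14.0, 88.0]
ee_rot: [-3.139, -0.01, -0.143]
ft_force: [8.0, 2.7, 12.5]
width: 0.689
grip_force: 12.0
```

Call:
servo_tool --steps '[{"linear": [0, 0, 0], "twist": 0}, {"linear": [0, 0, 0], "twist": 0}, {"linear": [0, 0, 0], "twist": 0}, {"linear": [0, 0, -0.1], "twist": 0}, {"linear": [0, 0, -0.22], "twist": 0}, {"linear": [0.0, -0.1, -0.26], "twist": 0}, {"linear": [0.0, -0.22, -0.26], "twist": 0}, {"linear": [0.0, -0.34, -0.26], "twist": 0}, {"linear": [0.01, -0.45, -0.26], "twist": 0}, {"linear": [0.01, -0.5, -0.26], "twist": 0}, {"linear": [0.01, -0.5, -0.26], "twist": 0}, {"linear": [0.01, -0.5, -0.26], "twist": 0}]' --gripper 80

```text
time: 14.7
tcp_pos: [570.8, 209.7, 187.9]
ee_rot: [3.141, 0.001, -0.143]
ft_force: [0.1, -0.5, 0.1]
width: 0.92
grip_force: 0.0
```

```bash
cat > chk3.py <<'E'
from h import *
from plan import plan
im={n:camera(n) for n in("scene","top")}
for n,i in im.items():np.save(f"pics/q_{n}.npy",i)
plan((589,244.8,180,-.144),(589,244.8,80,-.144))
c=np.array([511,17.6,45]);M=Rz(-.144)@TILT
def mod(p):return [box(p[0]-55,p[0]+55,p[1]-30,p[1]+30,16,36)@Rz(p[2]).T@TILT.T@Rz(-.144).T+c]
for n,i in im.items():
    uv=proj(n,c+M@[90,0,36])[0]
    try:print(n,fit({n:comp(mask(i,"steel"),uv)},mod,[55,0,0],(4,4,.05)))
    except Exception as e:print(n,e)
a=im["scene"][150:270,200:320,::-1];b=im["top"][120:240,190:310,::-1]
cv2.imwrite("pics/c7.png",np.hstack([cv2.resize(x,(400,400),interpolation=cv2.INTER_CUBIC) for x in(a,b)]))
E
python3 chk3.py
```

```text
t 14.8 p [571.2 208.3 188.2] yaw -0.1452 F [-0.5 -0.2  0.2] w 79.9 g 0.0
(589, 244.8, 180, -0.144) lin [ 0.0307 -0.0967  0.0204] tw -0.0008 dist 41
(589, 244.8, 80, -0.144) lin [ 0.0308 -0.097   0.2704] tw -0.0008 dist 116
scene (array([5.527e+01, 9.900e-01, 6.000e-03]), np.float64(0.072))
top (array([5.2135e+01, 3.4000e-02, 2.2000e-02]), np.float64(0.208))
```

View pics/c7.png

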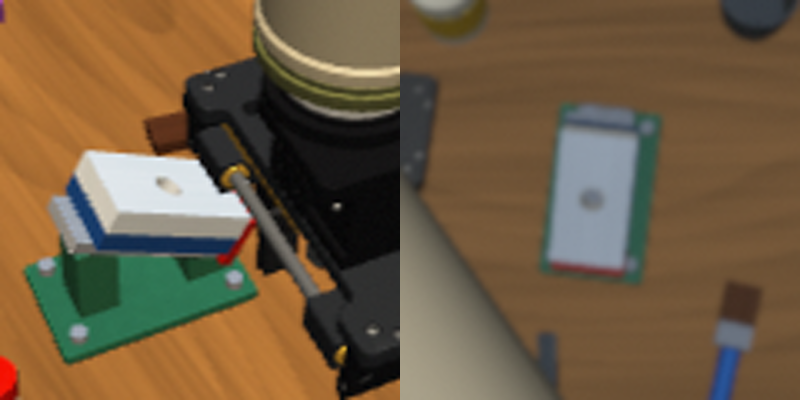

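Both plates are stacked, flat and square, with the bore at (168,185) left and (592,198) right. Next is the green gauge.

Call:
servo_tool --steps '[{"linear": [0.03, -0.09, 0.02], "twist": 0}, {"linear": [0.031, -0.097, 0.02], "twist": 0}, {"linear": [0.031, -0.097, 0.02], "twist": 0}, {"linear": [0.031, -0.097, 0.02], "twist": 0}, {"linear": [0.031, -0.097, 0.02], "twist": 0}]' --gripper 42

```text
time: 15.3
tcp_pos: [589.2, 245.3, 180.9]
ee_rot: [3.141, -0.001, -0.145]
ft_force: [0.5, -0.2, -0.1]
width: 0.553
grip_force: 0.0
```

```bash
python3 plan.py 589.5,244.5,79,-.144
```

```text
t 15.3 p [589.2 245.3 180.9] yaw -0.145 F [ 0.5 -0.2 -0.1] w 48.1 g 0.0
(589.5, 244.5, 79.0, -0.144) lin [0.0009 0.0016 0.2548] tw -0.0006 dist 102
```

Call:
servo_tool --steps '[{"linear": [0.001, 0.001, 0.02], "twist": 0}, {"linear": [0.001, 0.001, 0.1], "twist": 0}, {"linear": [0.001, 0.001, 0.18], "twist": 0}, {"linear": [0.001, 0.001, 0.24], "twist": 0}, {"linear": [0.001, 0.001, 0.255], "twist": 0}, {"linear": [0.001, 0.001, 0.255], "twist": 0}, {"linear": [0.001, 0.001, 0.255], "twist": 0}]'

```text
time: 16.0
tcp_pos: [589.9, 246.6, 79.9]
ee_rot: [-3.141, -0.002, -0.143]
ft_force: [-0.2, 0.3, 0.6]
width: 0.483
grip_force: 0.0
```

Call:
servo_tool --steps '[{"linear": [0, 0, 0], "twist": 0}, {"linear": [0, 0, 0], "twist": 0}, {"linear": [0, 0, 0], "twist": 0}, {"linear": [0, 0, 0], "twist": 0}, {"linear": [0, 0, 0], "twist": 0}]' --gripper 10 --grip_force 10

```text
time: 16.5
tcp_pos: [589.5, 246.3, 79.0]
ee_rot: [-3.141, -0.001, -0.143]
ft_force: [-0.1, -0.8, 3.3]
width: 0.243
grip_force: 10.0
```

Run:
```python
from h import *
from plan import plan
c=np.array([511,17.6,45]);M=Rz(-.144)@TILT
m=c+M@[51.7,1,36];print("mouth",m,"axis",M[:,2])
plan((589.5,244.5,180,-.144),(m[0],m[1],200,-.144))
```

```text
mouth [540.0764225   14.39427085 100.8047933 ] axis [-0.45696947  0.06626224  0.88701083]
t 16.5 p [589.5 246.3  79. ] yaw -0.1434 F [-0.1 -0.8  3.3] w 21.2 g 10.0
(589.5, 244.5, 180, -0.144) lin [ 0.0008  0.0045 -0.2524] tw 0.0004 dist 101
(np.float64(540.0764225015955), np.float64(14.394270847102842), 200, -0.144) lin [-0.0393  0.5915 -0.3025] tw 0.0004 dist 266
```

Call:
servo_tool --steps '[{"linear": [0, 0, -0.08], "twist": 0}, {"linear": [0, 0, -0.18], "twist": 0}, {"linear": [0, 0.02, -0.27], "twist": 0}, {"linear": [-0.005, 0.09, -0.303], "twist": 0}, {"linear": [-0.012, 0.19, -0.303], "twist": 0}, {"linear": [-0.019, 0.29, -0.303], "twist": 0}, {"linear": [-0.026, 0.39, -0.303], "twist": 0}, {"linear": [-0.033, 0.49, -0.303], "twist": 0}, {"linear": [-0.039, 0.56, -0.303], "twist": 0}, {"linear": [-0.039, 0.59, -0.303], "twist": 0}, {"linear": [-0.039, 0.59, -0.303], "twist": 0}, {"linear": [-0.039, 0.59, -0.303], "twist": 0}]'

```text
time: 17.7
tcp_pos: [540.2, 16.5, 199.8]
ee_rot: [-3.141, -0.0, -0.142]
ft_force: [-0.3, 0.6, -1.4]
width: 0.25
grip_force: 10.0
```

Run:
```python
from h import *
from plan import plan
S=camera("scene");np.save("pics/r.npy",S);plan()
Q=np.load("pics/q_scene.npy")
from station import status
p=status.read_state()["tcp_pos"]
print("tip pred px",proj("scene",p-[0,0,66]),"shoulder",proj("scene",p-[0,0,34]))
c=np.array([511,17.6,45]);M=Rz(-.144)@TILT
print("mouth pred px",proj("scene",c+M@[55.3,1,36]))
g=cv2.cvtColor(Q,cv2.COLOR_RGB2GRAY);u,v=proj("scene",c+M@[55.3,1,36])[0].astype(int)
w=(g[v-8:v+9,u-8:u+9]<195).astype(np.uint8);k,l,st,ce=cv2.connectedComponentsWithStats(w);print(st[1:],ce[1:]+[u-8,v-8])
cv2.imwrite("pics/c8.png",np.hstack([cv2.resize(x[150:250,210:310,::-1],(400,400),interpolation=cv2.INTER_CUBIC) for x in(Q,S)]))
```

```text
t 17.75 p [540.2  17.  199.8] yaw -0.1409 F [-0.   0.9 -0.3] w 21.4 g 10.0
tip pred px [[252.12870539 195.63261327]] shoulder [[252.18052415 185.25711624]]
mouth pred px [[250.24017539 204.92808554]]
[[ 0  0 17  2 24]
 [ 5  7  4  3 10]
 [11 11  1  1  1]] [[251.45833333 196.29166667]
 [248.2        204.        ]
 [253.         207.        ]]
```

View pics/c8.png

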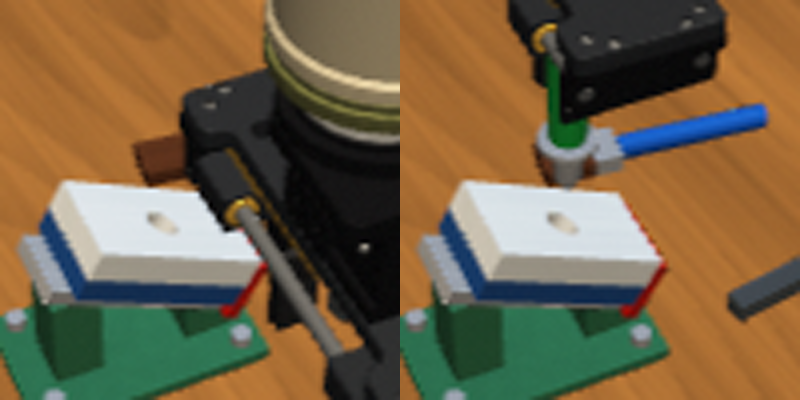

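Right pane: the gauge hangs upright, tip at (568,186) just above the bore at (563,223). Now I compute the tip-to-bore offset in this one camera.

Run:
```python
from h import *
S=np.load("pics/r.npy");h,s,v=cv2.split(cv2.cvtColor(S,cv2.COLOR_RGB2HSV))
m=(((s<70)|((h>45)&(h<95)&(s>70)))).astype(float)
W=(slice(176,195),slice(243,257))
tip=np.array([540.2,16.7,133.8])
def cone(r0,r1,z0,z1):a=cyl(1,0,1);n=len(a)//2;b=a.copy();b[:n]*=[r0,r0,0];b[n:]*=[r1,r1,0];b[:n,2]=z0;b[n:,2]=z1;return b
G=[cone(4,8,0,8),cyl(8,8,32),cyl(17,32,37),cyl(11,37,80)]
def cost(p):return np.abs(render("scene",[g+tip+[p[0],p[1],p[2]] for g in G])[W]-m[W]).sum()/m[W].sum()
r=minimize(cost,[0,0,0],method="Nelder-Mead",options=dict(initial_simplex=[[0,0,0],[3,0,0],[0,3,0],[0,0,2]],xatol=.02))
print("free",r.x,r.fun)
c2=lambda p:cost([p[0],p[1],0]);r=minimize(c2,[0,0],method="Nelder-Mead",options=dict(initial_simplex=[[0,0],[3,0],[0,3]],xatol=.02));print("z fixed",r.x,r.fun)
c=np.array([511,17.6,45]);M=Rz(-.144)@TILT
g=S.astype(float).mean(2)
u0,v0=250,205;w=g[v0-7:v0+8,u0-9:u0+10];print(w.astype(int)[2:13])
def pl(uv):
    a=back("scene",uv,0);o=P["scene"]["extrinsics"][:3,3];A=M.T@(a-c);B=M.T@(o-c);t=(36-A[2])/(B[2]-A[2]);return A+t*(B-A)
def bc(p):
    # bore rim projection vs darkness
    t=np.linspace(0,6.28,24);rim=np.c_[p[0]+9.25*np.cos(t),p[1]+9.25*np.sin(t),0*t+36]@M.T+c
    rr=render("scene",[rim])[v0-7:v0+8,u0-9:u0+10];d=np.clip((215-w)/30,0,1);return -(rr*d).sum()+ .35*rr.sum()
for uv in((250.6,205.7),):print("bore deck",pl(uv))
```

```text
free [ 0.60992457 -0.33005502  0.80459217] 0.0465890522875817
z fixed [ 0.46911621 -0.66339111] 0.046282679738562094
[[222 222 222 222 221 221 221 221 221 221 221 221 221 221 221 222 222 221
  222]
 [223 224 223 223 223 223 221 222 221 221 221 221 221 221 221 222 222 222
  222]
 [224 225 224 224 225 222 220 221 223 223 223 222 222 222 222 223 223 222
  222]
 [224 224 223 224 223 208 171 172 178 200 221 224 222 222 223 222 223 223
  223]
 [225 225 225 225 224 201 135 144 166 186 203 217 223 222 222 222 221 221
  222]
 [224 225 225 225 225 210 165 157 176 192 199 205 214 224 225 225 224 224
  224]
 [225 224 224 225 225 223 212 189 186 196 201 201 201 214 224 223 224 224
  223]
 [224 224 224 224 222 223 221 219 209 203 201 195 183 196 221 222 222 222
  222]
 [224 224 224 223 222 222 223 222 222 219 213 204 201 212 222 221 221 220
  220]
 [224 224 224 224 224 224 224 224 223 223 223 223 221 223 222 223 222 222
  223]
 [222 222 222 222 222 222 221 221 222 222 222 222 222 221 222 223 222 222
  222]]
bore deck [55.59530605  3.64485976 36.        ]
```

Call:
servo_tool --steps '[{"linear": [0.019, 0.004, 0.03], "twist": 0.002}, {"linear": [0.019, 0.004, 0.055], "twist": 0.002}, {"linear": [0.019, 0.004, 0.058], "twist": 0.002}, {"linear": [0.019, 0.004, 0.058], "twist": 0.002}]' --grip_force 7

```text
time: 18.15
tcp_pos: [547.0, 12.7, 175.7]
ee_rot: [-3.141, 0.002, -0.146]
ft_force: [0.6, -0.7, -0.4]
width: 0.253
grip_force: 7.0
```

```bash
python3 plan.py 547.4,14,175,-.144 547.4,14,164,-.144
```

```text
t 18.15 p [547.   12.7 175.7] yaw -0.1458 F [ 0.6 -0.7 -0.4] w 22.0 g 7.0
(547.4, 14.0, 175.0, -0.144) lin [ 0.0006 -0.0034  0.0016] tw -0.0012 dist 2
(547.4, 14.0, 164.0, -0.144) lin [ 0.0007 -0.0034  0.0291] tw -0.0012 dist 12
```

Call:
servo_tool --steps '[{"linear": [0.001, -0.002, 0.008], "twist": 0}, {"linear": [0.001, -0.002, 0.014], "twist": 0}, {"linear": [0.001, -0.002, 0.02], "twist": 0}, {"linear": [0.001, -0.002, 0.025], "twist": 0}, {"linear": [0.001, -0.002, 0.029], "twist": 0}, {"linear": [0.001, -0.002, 0.029], "twist": 0}]'

```text
time: 18.75
tcp_pos: [549.1, 13.1, 166.5]
ee_rot: [-3.141, -0.003, -0.146]
ft_force: [-0.8, -0.3, 6.6]
width: 0.248
grip_force: 7.0
```

```bash
cat > gf.py <<'E'
from h import *
from plan import plan
def cone(r0,r1,z0,z1):
    a=cyl(1,0,1);n=len(a)//2;b=a.copy();b[:n]*=[r0,r0,0];b[n:]*=[r1,r1,0];b[:n,2]=z0;b[n:,2]=z1;return b
c=np.array([511,17.6,45]);M=Rz(-.144)@TILT;mouth=c+M@[55,1.2,36]
def go(th):
    """fit visible lower gauge (disc+handle foot): tip and tilt th, in scene camera"""
    from station import status
    S=camera("scene");h,s,v=cv2.split(cv2.cvtColor(S,cv2.COLOR_RGB2HSV))
    m=((h>45)&(h<95)&(s>100)).astype(float)
    p=status.read_state()["tcp_pos"];G=p+[0,0,18.7]
    def hulls(q):
        R=Rz(-.144)@Ry(-q[2]);return [g@R.T+G-R@[0,0,84.7]+Rz(-.144)@[q[0],q[1],0] for g in(cyl(11,37,74),)]
    base=proj("scene",G-Rz(-.144)@Ry(-th)@[0,0,84.7-50])[0].astype(int)
    W=(slice(base[1]-10,base[1]+14),slice(base[0]-14,base[0]+14))
    gr=m[W];print("green px",gr.sum(),"centroid",(np.argwhere(gr).mean(0)[::-1]+base-[14,10]).round(2))
    R=Rz(-.144)@Ry(-th);print("pred tip rel mouth (deck)",(M.T@(G-R@[0,0,84.7]-mouth)).round(1))
    D=S.copy();np.save("pics/last.npy",D);plan()
if __name__=="__main__":
    import sys;go(float(sys.argv[1]))
E
python3 gf.py 0
```

```text
green px 63.0 centroid [245.05 188.86]
pred tip rel mouth (deck) [ 4.4 -0.2 -4.5]
t 18.8 p [548.9  13.2 166.4] yaw -0.1465 F [-1.1  0.4  7. ] w 21.7 g 7.0
```

Call:
servo_tool --steps '[{"linear": [-0.01, 0, -0.004], "twist": 0}, {"linear": [-0.021, 0, -0.003], "twist": 0}, {"linear": [-0.032, 0, -0.001], "twist": 0}, {"linear": [-0.043, 0, 0.001], "twist": 0}, {"linear": [-0.053, 0, 0.004], "twist": 0}, {"linear": [-0.063, 0, 0.007], "twist": 0}, {"linear": [-0.063, 0, 0.007], "twist": 0}]'

```text
time: 19.5
tcp_pos: [522.4, 16.7, 162.0]
ee_rot: [3.141, 0.0, -0.146]
ft_force: [-0.3, 0.8, -1.2]
width: 0.246
grip_force: 7.0
```

```bash
python3 gf.py 0.288
python3 - <<'E'
import cv2,numpy as np
S=np.load("pics/last.npy")
cv2.imwrite("pics/c9.png",cv2.resize(S[140:240,200:320,::-1],(720,600),interpolation=cv2.INTER_CUBIC))
h,s,v=cv2.split(cv2.cvtColor(S,cv2.COLOR_RGB2HSV));m=((h>45)&(h<95)&(s>100)).astype(np.uint8);m[215:]=0
k,l,st,ce=cv2.connectedComponentsWithStats(m)
for i in range(1,k):
    if st[i,4]>15 and 200<ce[i,0]<300 and 140<ce[i,1]<215:print(st[i],ce[i])
for r in range(150,206,1):
    print(r,''.join('G' if m[r,x] else ('s' if s[r,x]<45 and v[r,x]>150 and v[r,x]<215 else ('W' if s[r,x]<45 and v[r,x]>=215 else ('k' if v[r,x]<60 else '.'))) for x in range(215,290)))
E
```

```text
green px 60.0 centroid [256.63 187.18]
pred tip rel mouth (deck) [ 2.  -0.5 -4.1]
t 19.55 p [522.7  16.6 162.1] yaw -0.1465 F [-1.6 -0.4 -1.6] w 22.0 g 7.0
[254 175   9  19  68] [256.39705882 185.97058824]
150 ....................kkkkkkk...kkkkkkkkkkkkkkkkkkkkkkkkkkkkkkkkkkkk.........
151 .....................kkkk.......kkkkkkkkkkkkkkkkkkkkkkkkkkkkkkkkkkk........
152 .....................kkkk.......kkkkkkkkkkkkkkkkkkkkkkkkkkkkkkkkkkk........
153 ......................kk........kkkkkkkkkkkkkkkkkkkkkkkkkkkkkkkkkkk........
154 .......................k........kkk.kkkkkkkkkkkkkkkkkkkkkkkkkkkkkkk........
155 .......................kk.......kkkkkkkkkkkkkkkkkkkkkkkkkkkkkkkkkkk........
156 ........................kk........kkkkkkkkkkkkkkkkkkkkkkkkkkkkkkkkkk.......
157 .........................kk.k.....kkk.kkkkkkkkkkkkkkkkkkkkkkkkkkkkkkk......
158 ..................................kkk.kkkkkkkkkkkkkkkkkkkkkkkkkkkkkkk......
159 .................................kkkkkkkkkkkkkkkkkkkkkkkkkkkkkkkkkkkkk.....
160 ...............................kkkkkkk..kkkkkkkkkkkkkkkkkkkkkkkkkkkkkkkkkkk
161 ..........
[... 2885 characters left out ...]
WWWWWWWWWWWWWWWWWWWssss.....................................
198 ..........sssWWWWWWWWWWWWWWWWWWWWWWWWWWss......ss..........................
199 .........ssssWWWWWWWWWWWWWWWWWWWWWWWWWWWs......sWs.........................
200 .........sssssWWWWWWWWWWWWWWWWWWWWWWWWWWs......sWWs........................
201 ........ssssssWWWWWWWWWWWWWWWWWWWWWWWWWWs......sWWW........................
202 ........sssssssWWWWWWWWWWWWWWWWWWWWWWWWWWs....sWWWWs.......................
203 ........sssssssWWWWWWWWWWWWWWWWsssssWWWWWWs..sWWWWWWs......................
204 .........sssssssWWWWWWWWWWWWWWWs.ssssWWWWWWWWWWWWWWWs......................
205 .........sssssssWWWWWWWWWWWWWWWWssssssWWWWWWWWWWWWWWWs.....................
```

```bash
cat > gt.py <<'E'
from h import *
from gf import cone
from plan import plan
from station import status
import sys
c=np.array([511,17.6,45]);M=Rz(-.144)@TILT
GS=[cone(4,8,0,8),cyl(8,8,32),cyl(17,32,37),cyl(11,37,111)]
S=camera("scene");Q=np.load("pics/q_scene.npy").astype(int)
h,s,v=cv2.split(cv2.cvtColor(S,cv2.COLOR_RGB2HSV))
p=status.read_state()["tcp_pos"];G=p+[0,0,18.7]
dark=(v<55)   # gripper/finger pixels: ignored
dark=cv2.dilate(dark.astype(np.uint8),np.ones((3,3)))>0
def hul(q):
    R=Rz(-.144)@Ry(-q[2]);return [g@R.T+G+Rz(-.144)@[q[0],0,0]-R@[0,0,84.7+q[1]] for g in GS]
u,vv=proj("scene",G-[0,0,45])[0].astype(int)
W=(slice(vv-14,vv+26),slice(u-26,u+26))
gr=(h>45)&(h<95)&(s>100)
plate=(s<22)&(v>=217)
k=~dark&(gr|plate)   # confident pixels: green must be covered, plate-white must not
kk=k[W];t=gr[W].astype(float)
def cost(q):
    r=render("scene",hul(q))[W];return (np.abs(r-t)*kk).sum()/t.sum()+.02*abs(q[1])
best=None
for th in np.arange(-.1,.6,.1):
    S0=np.array([[0,0,th],[4,0,th],[0,4,th],[0,0,th+.1]])
    r=minimize(cost,S0[0],method="Nelder-Mead",options=dict(initial_simplex=S0,xatol=.01))
    if best is None or r.fun<best.fun:best=r
q=best.x;R=Rz(-.144)@Ry(-q[2]);tip=G+Rz(-.144)@[q[0],0,0]-R@[0,0,84.7+q[1]]
print("q(x,slip,tilt deg)",q[:2].round(1),np.degrees(q[2]).round(1),"cost",best.fun.round(3),"tip world",tip.round(1),"tip deck-mouth",(M.T@(tip-c)-[55,1.2,36]).round(1))
plan()
if len(sys.argv)>1:
    for r in range(vv-14,vv+30):print(r,u-26,''.join('G' if gr[r,x] else 'k' if dark[r,x] else 'W' if plate[r,x] else '.' for x in range(u-26,u+26)))
E
python3 gt.py
```

```text
q(x,slip,tilt deg) [ 5.6 -3.6] -5.6 cost 0.102 tip world [520.7  17.  100.2] tip deck-mouth [-20.9  -0.4   8.5]
t 19.6 p [523.   16.6 162.2] yaw -0.1465 F [-0.1 -0.4 -0.9] w 21.7 g 7.0
```

Run:
```python
from h import *
c=np.array([511,17.6,45]);M=Rz(-.144)@TILT
def pl(uv,zz=36):
    a=back("scene",uv,0);o=P["scene"]["extrinsics"][:3,3];A=M.T@(a-c);B=M.T@(o-c);t=(zz-A[2])/(B[2]-A[2]);q=A+t*(B-A);return q.round(2),(M@q+c).round(1)
Q=np.load("pics/q_scene.npy");T=np.load("pics/q_top.npy")
for n,im in(("scene",Q),("top",T)):
    g=im.astype(float).mean(2);x0=proj(n,c+M@[54,1,36])[0].astype(int)
    w=g[x0[1]-8:x0[1]+9,x0[0]-8:x0[0]+9]
    if n=="top":print(w.astype(int)[2:15])
    best=None
    W=(slice(x0[1]-8,x0[1]+9),slice(x0[0]-8,x0[0]+9));bg=np.median(w)
    d=np.clip((bg-w-6)/10,0,1)
    if n=="scene": d[:5]=0
    t=np.linspace(0,6.28,32)
    def cost(p):
        return np.abs(render(n,[np.c_[p[0]+9.25*np.cos(t),p[1]+9.25*np.sin(t),0*t+36]@M.T+c],8)[W]-d).sum()
    r=min((minimize(cost,[a,b],method="Nelder-Mead",options=dict(initial_simplex=[[a,b],[a+2,b],[a,b+2]])) for a in(50,53,56) for b in(0,2)),key=lambda r:r.fun)
    print(n,"bore deck",r.x.round(2),r.fun,d.sum(),"world",(c+M@[*r.x,36]).round(1))
for z in(96,98,100):print(z,proj("scene",[522.5,16.4,z]))
```

```text
scene bore deck [57.41  1.79] 6.868627450980392 31.366666666666667 world [545.2  14.4 103.4]
[[155 154 155 156 156 156 156 156 157 157 157 157 157 157 156 155 155]
 [154 154 155 155 155 155 155 156 155 156 157 157 157 156 155 155 155]
 [154 153 154 156 155 154 152 151 151 153 154 155 157 156 155 154 155]
 [154 154 155 155 153 150 144 140 139 142 145 150 154 156 155 155 155]
 [154 154 155 154 150 141 131 125 124 128 132 143 151 155 155 154 154]
 [153 153 155 153 144 130 118 117 116 118 124 134 146 152 154 154 154]
 [154 154 155 152 142 121 111 112 116 116 119 127 142 151 153 154 154]
 [154 154 154 152 142 121 108 110 115 117 119 126 141 151 154 153 154]
 [154 154 155 152 145 130 116 113 117 119 121 130 145 152 154 154 154]
 [154 154 155 154 151 142 133 127 126 127 132 139 149 153 154 154 153]
 [153 154 154 155 153 151 147 143 142 142 145 150 153 153 154 153 153]
 [154 153 154 155 154 154 153 152 152 152 153 154 154 153 153 154 154]
 [154 153 155 154 154 153 156 155 155 155 155 155 154 154 153 154 154]]
top bore deck [53.62  1.81] 12.500000000000018 49.56666666666669 world [541.9  15.  101.7]
96 [[258.43811313 204.03721293]]
98 [[258.45124558 203.4426402 ]]
100 [[258.46442014 202.84616165]]
```

```bash
python3 plan.py 545.3,14.6,175,-.144
```

```text
t 19.6 p [523.   16.6 162.2] yaw -0.1465 F [-0.1 -0.4 -0.9] w 21.7 g 7.0
(545.3, 14.6, 175.0, -0.144) lin [ 0.056  -0.0031 -0.032 ] tw -0.0016 dist 26
```

Call:
servo_tool --steps '[{"linear": [0, 0, -0.025], "twist": -0.002}, {"linear": [0.03, -0.002, -0.032], "twist": -0.002}, {"linear": [0.056, -0.003, -0.032], "twist": -0.002}, {"linear": [0.056, -0.003, -0.032], "twist": -0.002}, {"linear": [0.056, -0.003, -0.032], "twist": -0.002}, {"linear": [0.056, -0.003, -0.032], "twist": -0.002}]'

```text
time: 20.2
tcp_pos: [544.9, 14.7, 174.7]
ee_rot: [3.142, 0.001, -0.143]
ft_force: [0.4, 0.8, -2.2]
width: 0.245
grip_force: 7.0
```

```bash
python3 gt.py 1
```

```text
q(x,slip,tilt deg) [ 0.1 -2. ] -0.2 cost 0.073 tip world [544.7  14.8 110.8] tip deck-mouth [5.4 0.8 6.7]
t 20.25 p [544.9  14.7 174.8] yaw -0.143 F [ 0.4  0.1 -1.6] w 21.6 g 7.0
177 223 ..................kkkGGGkkkkkkkkkkkkkkkkkkkkkkkkkkkk
178 223 ..................kkkGGGGkkkkkkkkkkkkkkkkkkkkkkkkkkk
179 223 ..................kkkGGGGkkkkkkkkkkkkkkkkkkkkkkkkkkk
180 223 ..................kkkGGGGkkkkkkkkkkkkkkkkkkkkkkkkkkk
181 223 ...................kkkGGGkkkkkkkkkkkkkkkkkkkkkkkkkkk
182 223 ......................GGGkkkkkkkkkkkkkkkkkkkkkkkkkkk
183 223 ......................GGGkkkkkkkkkkkkkkkkkkkkkkkkkkk
184 223 ......................GGGkkkkkkkkkkkkkkkkkkkkkkkkkk.
185 223 ......................GGGkkkkkkkkkkkkkkkkkkkkkkk....
186 223 ......................GGGkkkkkkkkkkkkkkkkkkk........
187 223 ......................GGGkkkkkkkkkkkkkkkk...........
188 223 ......................GGGkkkkkkkkkkkkk..............
189 223 ......................GGGkkkkkGkkkk.................
190 223 ......................GGGGGGGGGkk...................
191 223 .......................GGGGGGGG.....................
192 22
[... 1062 characters left out ...]
WWWWWWWWWWWWWWWWWWWWWWWWW....
210 223 ...........WWWWWWWWWWWWWWWWWWWWWWWWWWWWWWWWWWWWW....
211 223 ............WWWWWWWWWWWWWWWWWWWWWWWWWWWWWWWWWWWWW...
212 223 ............WWWWWWWWWWWWWWWWWWWWWWWWWWWWWWWWWWWWWW..
213 223 ......................WWWWWWWWWWWWWWWWWWWWWWWWWWWW..
214 223 ..........................................WWWWWWWWW.
215 223 ....................................................
216 223 ....................................................
217 223 ....................................................
218 223 ....................................................
219 223 ....................................................
220 223 ....................................................
```

Call:
servo_tool --steps '[{"linear": [0, 0, 0.01], "twist": 0}, {"linear": [0, 0, 0.018], "twist": 0}, {"linear": [0, 0, 0.024], "twist": 0}, {"linear": [0, 0, 0.029], "twist": 0}, {"linear": [0, 0, 0.033], "twist": 0}, {"linear": [0, 0, 0.033], "twist": 0}]'

```text
time: 20.85
tcp_pos: [545.0, 14.6, 161.5]
ee_rot: [3.141, 0.001, -0.143]
ft_force: [-1.5, -0.6, -0.1]
width: 0.254
grip_force: 7.0
```

```bash
python3 gt.py
```

```text
q(x,slip,tilt deg) [38.6  0. ] -52.8 cost 0.0 tip world [516.4  18.8 129.1] tip deck-mouth [-11.6   0.8  36.1]
t 20.9 p [545.   14.6 161.6] yaw -0.1432 F [-1.5  1.2 -0.5] w 21.6 g 7.0
```

Call:
servo_tool --steps '[{"linear": [0, 0, 0.003], "twist": 0}, {"linear": [0, 0, 0.006], "twist": 0}, {"linear": [0, 0, 0.008], "twist": 0}, {"linear": [0, 0, 0.008], "twist": 0}]'

```text
time: 21.3
tcp_pos: [545.2, 14.6, 158.5]
ee_rot: [3.142, 0.0, -0.143]
ft_force: [-2.1, 0.3, 1.8]
width: 0.247
grip_force: 7.0
```

Call:
servo_tool --steps '[{"linear": [-0.01, 0, 0], "twist": 0}, {"linear": [-0.02, 0, 0.001], "twist": 0}, {"linear": [-0.03, 0, 0.002], "twist": 0}, {"linear": [-0.04, 0, 0.004], "twist": 0}, {"linear": [-0.05, 0, 0.006], "twist": 0}, {"linear": [-0.059, 0, 0.0085], "twist": 0}, {"linear": [-0.059, 0, 0.0085], "twist": 0}]' --grip_force 6

```text
time: 22.0
tcp_pos: [521.4, 18.1, 155.0]
ee_rot: [3.141, 0.0, -0.143]
ft_force: [-0.2, -0.4, -2.6]
width: 0.25
grip_force: 6.0
```

```bash
python3 gt.py 1
```

```text
q(x,slip,tilt deg) [ 0.2 -5.7] -1.5 cost 0.124 tip world [520.   18.2  94.9] tip deck-mouth [-24.2   0.7   4.1]
t 22.05 p [521.8  17.9 155.2] yaw -0.1432 F [-0.2  0.1 -0.7] w 21.7 g 6.0
180 233 ..................kkkGGGkkkkkkkkkkkkkkkkkkkkkkkkkkkk
181 233 ..................kkkkGGGkkkkkkkkkkkkkkkkkkkkkkkkkkk
182 233 ..................kkkGGGGkkkkkkkkkkkkkkkkkkkkkkkkkkk
183 233 ..................kkkGGGGkkkkkkkkkkkkkkkkkkkkkkkkkkk
184 233 ...................kkkGGGkkkkkkkkkkkkkkkkkkkkkkkkkkk
185 233 ...................kkkGGGkkkkkkkkkkkkkkkkkkkkkkkkkkk
186 233 ......................GGGkkkkkkkkkkkkkkkkkkkkkkkkkkk
187 233 ......................GGGkkkkkkkkkkkkkkkkkkkkkkkkkkk
188 233 ..........kkk.........GGGkkkkkkkkkkkkkkkkkkkkkkkkkkk
189 233 ..........kkk.........GGGkkkkkkkkkkkkkkkkkkkkkkkk...
190 233 ..........kkk..........GGkkkkkkkkkkkkkkkkkkkk.......
191 233 .......................GGkkkkkkkkkkkkkkkkk..........
192 233 .......................GGkkkkkkkkkkkkkk.............
193 233 ............kkk........GGGGGkkkkkkkk................
194 233 ............kkkk.......GGGGGGGGkk...................
[... 1069 characters left out ...]
WWWWWWWWWWWWWWWWW............
213 233 ............WWWWWWWWWWWWWWWWWWWWWWWWWWWW............
214 233 ................................WWWWWWWWW...........
215 233 ....................................................
216 233 ....................................................
217 233 ....................................................
218 233 ....................................................
219 233 ....................................................
220 233 ....................................................
221 233 ....................................................
222 233 ....................................................
223 233 ....................................................
```

Call:
servo_tool --steps '[{"linear": [0, 0, -0.025], "twist": 0}, {"linear": [0.03, 0, -0.037], "twist": 0}, {"linear": [0.055, 0, -0.037], "twist": 0}, {"linear": [0.055, 0, -0.037], "twist": 0}, {"linear": [0.055, 0, -0.037], "twist": 0}, {"linear": [0.055, 0, -0.037], "twist": 0}]' --grip_force 8

```text
time: 22.65
tcp_pos: [543.2, 15.0, 169.6]
ee_rot: [3.142, 0.001, -0.143]
ft_force: [-0.6, -0.9, -1.6]
width: 0.248
grip_force: 8.0
```

```bash
python3 gt.py; python3 plan.py 543.5,14.6,155,-.144
```

```text
q(x,slip,tilt deg) [-0.3 -3.9] -0.1 cost 0.102 tip world [542.9  15.  107.7] tip deck-mouth [2.2 0.8 4.8]
t 22.7 p [543.3  15.  169.7] yaw -0.143 F [ 0.4 -0.3 -1.3] w 21.7 g 8.0
t 22.7 p [543.3  15.  169.7] yaw -0.143 F [ 0.4 -0.3 -1.3] w 21.7 g 8.0
(543.5, 14.6, 155.0, -0.144) lin [0.0007 0.0008 0.0368] tw 0.0006 dist 15
```

Call:
servo_tool --steps '[{"linear": [0, 0.001, 0.01], "twist": 0}, {"linear": [0, 0.001, 0.018], "twist": 0}, {"linear": [0, 0.001, 0.024], "twist": 0}, {"linear": [0, 0.001, 0.028], "twist": 0}, {"linear": [0, 0.001, 0.028], "twist": 0}]'

```text
time: 23.2
tcp_pos: [543.5, 14.5, 158.4]
ee_rot: [3.142, 0.0, -0.143]
ft_force: [0.9, 0.4, -1.1]
width: 0.252
grip_force: 8.0
```

Call:
servo_tool --steps '[{"linear": [0, 0, 0.004], "twist": 0}, {"linear": [0, 0, 0.007], "twist": 0}, {"linear": [0, 0, 0.01], "twist": 0}, {"linear": [0, 0, 0.01], "twist": 0}]'

```text
time: 23.6
tcp_pos: [543.6, 14.4, 154.6]
ee_rot: [3.141, 0.0, -0.143]
ft_force: [0.3, -0.1, -2.0]
width: 0.254
grip_force: 8.0
```

Call:
servo_tool --steps '[{"linear": [0, 0, 0.004], "twist": 0}, {"linear": [0, 0, 0.007], "twist": 0}, {"linear": [0, 0, 0.009], "twist": 0}, {"linear": [0, 0, 0.009], "twist": 0}]'

```text
time: 24.0
tcp_pos: [543.6, 14.4, 151.0]
ee_rot: [3.141, 0.0, -0.143]
ft_force: [-0.4, -0.2, -0.9]
width: 0.25
grip_force: 8.0
```

Deep enough in the bore without contact; I tilt it gently now.

Call:
servo_tool --steps '[{"linear": [-0.006, 0, 0.001], "twist": 0}, {"linear": [-0.012, 0, 0.001], "twist": 0}, {"linear": [-0.018, 0, 0.001], "twist": 0}, {"linear": [-0.024, 0, 0.002], "twist": 0}, {"linear": [-0.03, 0, 0.003], "twist": 0}, {"linear": [-0.03, 0, 0.003], "twist": 0}]' --grip_force 6

```text
time: 24.6
tcp_pos: [531.5, 16.1, 150.0]
ee_rot: [3.141, -0.0, -0.143]
ft_force: [1.3, -1.8, 0.6]
width: 0.246
grip_force: 6.0
```

```bash
python3 gt.py 1 | head -40
```

```text
q(x,slip,tilt deg) [ 6.5 -7.4] 1.3 cost 0.177 tip world [539.7  15.   91.3] tip deck-mouth [-8.1  0.3 -8.2]
t 24.65 p [531.6  16.1 150. ] yaw -0.1433 F [ 0.8 -1.4  0.4] w 21.8 g 6.0
183 229 .................kkkGGG.kkkkkkkkkkkkkkkkkkkkkkkkkkkk
184 229 .................kkkGGGGkkkkkkkkkkkkkkkkkkkkkkkkkkkk
185 229 .................kkkGGGGkkkkkkkkkkkkkkkkkkkkkkkkkkkk
186 229 .................kkkGGGGGkkkkkkkkkkkkkkkkkkkkkkkkkkk
187 229 ..................kkGGGGGkkkkkkkkkkkkkkkkkkkkkkkkkkk
188 229 ..............kkk...GGGGGkkkkkkkkkkkkkkkkkkkkkkkkkkk
189 229 ..............kkk...GGGGGkkkkkkkkkkkkkkkkkkkkkkkkkkk
190 229 ..............kkk...GGGGGkkkkkkkkkkkkkkkkkkkkkkkkkkk
191 229 ....................GGGGGkkkkkkkkkkkkkkkkkkkkkkkkkk.
192 229 ....................GGGGGkkkkkkkkkkkkkkkkkkkkkkk....
193 229 ....................GGGGGkkkkkkkkkkkkkkkkkkkk.......
194 229 ....................GGGGGkkkkkkkkkkkkkkkkk..........
195 229 ...................GGGGGGkkkkkkkkkkkkkk.............
196 229 WWWWWWWW...........GGGGGGGGkkkkkkkk.................
197 229 WWWWWWWWWWWWWWW.....GGGGGGGGkkkk....................
198
[... 699 characters left out ...]
WWWWWWWWWWWWWWWWWWW..........
210 229 .....WWWWWWWWWWWWWWWWWWWWWWWWWWWWWWWWWWWWW..........
211 229 ......WWWWWWWWWWWWWWWWWWWWWWWWWWWWWWWWWWWWW.........
212 229 ......WWWWWWWWWWWWWWWWWWWWWWWWWWWWWWWWWWWWWW........
213 229 ................WWWWWWWWWWWWWWWWWWWWWWWWWWWW........
214 229 ....................................WWWWWWWWW.......
215 229 ....................................................
216 229 ....................................................
217 229 ....................................................
218 229 ....................................................
219 229 ....................................................
220 229 ....................................................
```

The image grid shows the pin now entering the hole (columns 246-254 covered) and tilting. Continue the arc.

Call:
servo_tool --steps '[{"linear": [-0.008, 0, 0.002], "twist": 0}, {"linear": [-0.016, 0, 0.004], "twist": 0}, {"linear": [-0.024, 0, 0.006], "twist": 0}, {"linear": [-0.032, 0, 0.009], "twist": 0}, {"linear": [-0.04, 0, 0.012], "twist": 0}, {"linear": [-0.048, 0, 0.015], "twist": 0}, {"linear": [-0.055, 0, 0.018], "twist": 0}, {"linear": [-0.06, 0, 0.021], "twist": 0}, {"linear": [-0.06, 0, 0.021], "twist": 0}]'

```text
time: 25.55
tcp_pos: [507.6, 19.6, 141.3]
ee_rot: [3.141, 0.0, -0.143]
ft_force: [0.4, -1.4, -0.4]
width: 0.253
grip_force: 6.0
```

```bash
python3 gt.py 1 | head -36
```

```text
q(x,slip,tilt deg) [63.3  0. ] -63.7 cost 0.074 tip world [495.2  21.5 122.6] tip deck-mouth [-33.6   0.4  40.3]
t 25.6 p [507.7  19.6 141.3] yaw -0.1432 F [-0.4 -1.6 -0. ] w 22.0 g 6.0
182 238 ..................kGGGGGG.kkkkkkkkkkkkkkkkkkkkkkkkkk
183 238 ..................kGGGGGGGkkkkkkkkkkkkkkkkkkkkkkkkkk
184 238 ..................kGGGGGGGkkkkkkkkkkkkkkkkkkkkkkkkkk
185 238 ...................GGGGGGGkkkkkkkkkkkkkkkkkkkkkkkkkk
186 238 ..................GGGGGGGGkkkkkkkkkkkkkkkkkkkkkkkkkk
187 238 ..................GGGGGGGGkkkkkkkkkkkkkkkkkkkkkkkkkk
188 238 .....kkk.........GGGGGGGGGkkkkkkkkkkkkkkkkkkkkkkkkkk
189 238 .....kkk.........GGGGGGGGGkkkkkkkkkkkkkkkkkkkkkkkkkk
190 238 .....kkk........GGGGGGGGGGkkkkkkkkkkkkkkkkkkkkkkkkkk
191 238 ................GGGGGGGGGGkkkkkkkkkkkkkkkkkkkkkkkkkk
192 238 .......kkk.....GGGGGGGGGGGkkkkkkkkkkkkkkkkkkkkkkk...
193 238 .......kkk.....GGGGGGGGGGGkkkkkkkkkkkkkkkkkkkk......
194 238 .......kkk....GGGGGGGGGGGkkkkkkkkkkkkkkkkkk.........
195 238 .......kkk....GGGGGGGGGGkkkkkkkkkkkkkkk.............
196 238 ..............GGGGGGGGG..kkkkkkkkkkk................
[... 459 characters left out ...]
WWWWWW.......................
205 238 WWWWWWWW..........WWWWWWWWWWWW......................
206 238 WWWWWWWWW.........WWWWWWWWWWWWW.....................
207 238 WWWWWWWWWWW......WWWWWWWWWWWWWW.....................
208 238 WWWWWWWWWWWW.....WWWWWWWWWWWWWWW....................
209 238 WWWWWWWWWWWWWWWWWWWWWWWWWWWWWWWWW...................
210 238 WWWWWWWWWWWWWWWWWWWWWWWWWWWWWWWWW...................
211 238 WWWWWWWWWWWWWWWWWWWWWWWWWWWWWWWWWW..................
212 238 WWWWWWWWWWWWWWWWWWWWWWWWWWWWWWWWWWW.................
213 238 .......WWWWWWWWWWWWWWWWWWWWWWWWWWWW.................
214 238 ............................WWWWWWWW................
215 238 ....................................................
```

Tilted and seated in the mouth. Now push along the bore axis.

Call:
servo_tool --steps '[{"linear": [0.005, 0, 0.004], "twist": 0}, {"linear": [0.009, 0, 0.01], "twist": 0}, {"linear": [0.013, 0, 0.016], "twist": 0}, {"linear": [0.017, 0, 0.022], "twist": 0}, {"linear": [0.02, 0, 0.028], "twist": 0}, {"linear": [0.02, 0, 0.028], "twist": 0}]'

```text
time: 26.2
tcp_pos: [515.9, 18.4, 129.9]
ee_rot: [-3.142, 0.001, -0.143]
ft_force: [0.1, -0.9, -1.1]
width: 0.253
grip_force: 6.0
```

```bash
python3 gt.py 1 | head -36
```

```text
q(x,slip,tilt deg) [-1.  -0.3] 32.9 cost 0.418 tip world [560.2  12.   78. ] tip deck-mouth [  4.1   0.3 -29.6]
t 26.25 p [515.9  18.4 130.1] yaw -0.1433 F [-0.4 -0.3 -2.1] w 21.8 g 6.0
187 235 .................kkGGGGG.kkkkkkkkkkkkkkkkkkkkkkkkkkk
188 235 ........kkk......kkGGGGGGkkkkkkkkkkkkkkkkkkkkkkkkkkk
189 235 ........kkk......kGGGGGGGkkkkkkkkkkkkkkkkkkkkkkkkkkk
190 235 ........kkk.......GGGGGGGkkkkkkkkkkkkkkkkkkkkkkkkkkk
191 235 ..................GGGGGGGkkkkkkkkkkkkkkkkkkkkkkkkkkk
192 235 ..........kkk....GGGGGGGGkkkkkkkkkkkkkkkkkkkkkkkkkkk
193 235 ..........kkkkkkGGGGGGGGGkkkkkkkkkkkkkkkkkkkkkkkkkkk
194 235 ..........kkkkkkGGGGGGGGGkkkkkkkkkkkkkkkkkkkkkkkkkkk
195 235 ..........kkkkkGGGGGGGGGGkkkkkkkkkkkkkkkkkkkkkkkkkkk
196 235 WW.........kkkkGGGGGGGGGGkkkkkkkkkkkkkkkkkkkkkkkkkkk
197 235 WWWWWWWWWWW....GGGGGGGGGGkkkkkkkkkkkkkkkkkkkkkkkk...
198 235 WWWWWWWWWWW...GGGGGGGGGGGkkkkkkkkkkkkkkkkkkkkk......
199 235 WWWWWWWWW.....GGGGGGGGGGGkkkkkkkkkkkkkkkkk..........
200 235 WWWWWWWWW.....GGGGGGGGG.kkkkkkkkkkkkkkk.............
201 235 WWWWWWWWW.....GGGGGGGGG.WWkkkkkkkkkk................
[... 459 characters left out ...]
WWWWWWWWWWWWW................
210 235 WWWWWWWWWWWWWWWWWWWWWWWWWWWWWWWWWWWW................
211 235 WWWWWWWWWWWWWWWWWWWWWWWWWWWWWWWWWWWWW...............
212 235 WWWWWWWWWWWWWWWWWWWWWWWWWWWWWWWWWWWWWW..............
213 235 ..........WWWWWWWWWWWWWWWWWWWWWWWWWWWW..............
214 235 ...............................WWWWWWWW.............
215 235 ....................................................
216 235 ....................................................
217 235 ....................................................
218 235 ....................................................
219 235 ....................................................
220 235 ....................................................
```

Call:
servo_tool --steps '[{"linear": [0.005, 0, 0.005], "twist": 0}, {"linear": [0.009, 0, 0.01], "twist": 0}, {"linear": [0.012, 0, 0.015], "twist": 0}, {"linear": [0.014, 0, 0.02], "twist": 0}, {"linear": [0.014, 0, 0.02], "twist": 0}]' --grip_force 9

```text
time: 26.75
tcp_pos: [521.4, 17.6, 122.6]
ee_rot: [3.141, 0.0, -0.143]
ft_force: [-6.1, -1.6, 4.4]
width: 0.25
grip_force: 9.0
```

```bash
python3 gt.py 1 | head -36
```

```text
q(x,slip,tilt deg) [-4.8 -0.3] 36.0 cost 0.621 tip world [565.8  11.1  73.1] tip deck-mouth [  6.9   0.2 -36.5]
t 26.8 p [521.4  17.5 122.7] yaw -0.1433 F [-5.9 -0.7  4. ] w 22.1 g 9.0
190 233 ..........kkk....kkGGGGkkkkkkkkkkkkkkkkkkkkkkkkkkkkk
191 233 .................kkGGGGGkkkkkkkkkkkkkkkkkkkkkkkkkkkk
192 233 ............kkk.kkkGGGGGkkkkkkkkkkkkkkkkkkkkkkkkkkkk
193 233 ............kkk.kkGGGGGGGkkkkkkkkkkkkkkkkkkkkkkkkkkk
194 233 ............kkkkkkGGGGGGGkkkkkkkkkkkkkkkkkkkkkkkkkkk
195 233 ............kkkkkGGGGGGGGkkkkkkkkkkkkkkkkkkkkkkkkkkk
196 233 WWWW.........kkkkGGGGGGGGkkkkkkkkkkkkkkkkkkkkkkkkkkk
197 233 WWWWWWWWWWWWWWW..GGGGGGGGkkkkkkkkkkkkkkkkkkkkkkkkkkk
198 233 WWWWWWWWWWWWWWW.GGGGGGGGGkkkkkkkkkkkkkkkkkkkkkkkkkkk
199 233 WWWWWWWWWWWWW...GGGGGGGGGkkkkkkkkkkkkkkkkkkkkkkkkkkk
200 233 WWWWWWWWWWW....GGGGGGGGGGkkkkkkkkkkkkkkkkkkkkkkkk...
201 233 WWWWWWWWWWW....GGGGGGGGGGkkkkkkkkkkkkkkkkkkkkk......
202 233 WWWWWWWWWW.....GGGGGGGGGGkkkkkkkkkkkkkkkkkk.........
203 233 WWWWWWWWWW.....GGGGGGGGGkkkkkkkkkkkkkkkk............
204 233 WWWWWWWWWW......GGGGGGG.kkkkkkkkkkkkk...............

[... 458 characters left out ...]
WWWWWWWWWWWWWWWWW............
213 233 ............WWWWWWWWWWWWWWWWWWWWWWWWWWWW............
214 233 ...............................WWWWWWWWWW...........
215 233 ....................................................
216 233 ....................................................
217 233 ....................................................
218 233 ....................................................
219 233 ....................................................
220 233 ....................................................
221 233 ....................................................
222 233 ....................................................
223 233 ....................................................
```

Call:
servo_tool --steps '[{"linear": [-0.001, 0, 0.004], "twist": 0}, {"linear": [-0.001, 0, 0.007], "twist": 0}, {"linear": [-0.001, 0, 0.007], "twist": 0}]'

```text
time: 27.1
tcp_pos: [521.6, 17.5, 120.4]
ee_rot: [3.141, -0.001, -0.143]
ft_force: [-4.5, -1.7, 7.7]
width: 0.246
grip_force: 9.0
```

```bash
python3 plan.py
```

```text
t 27.1 p [521.6  17.5 120.4] yaw -0.1435 F [-4.5 -1.7  7.7] w 21.4 g 9.0
```

Call:
servo_tool --steps '[{"linear": [0, 0, 0], "twist": 0}, {"linear": [0, 0, 0], "twist": 0}, {"linear": [0, 0, 0], "twist": 0}, {"linear": [0, 0, -0.05], "twist": 0}, {"linear": [0, 0, -0.15], "twist": 0}, {"linear": [0, 0, -0.26], "twist": 0}, {"linear": [0, 0.08, -0.3], "twist": 0}, {"linear": [0, 0.2, -0.3], "twist": 0}, {"linear": [0, 0.32, -0.3], "twist": 0}, {"linear": [0, 0.44, -0.3], "twist": 0}, {"linear": [0, 0.5, -0.3], "twist": 0}, {"linear": [0, 0.5, -0.3], "twist": 0}]' --gripper 45

```text
time: 28.3
tcp_pos: [491.4, -184.7, 239.2]
ee_rot: [3.141, 0.0, -0.15]
ft_force: [0.3, 0.8, 0.0]
width: 0.517
grip_force: 0.0
```

```bash
cat > fin.py <<'E'
from gf import *
S=camera("scene");np.save("pics/fin.npy",S);T=camera("top");np.save("pics/fint.npy",T);plan()
GS=cyl(11,37,111)
for n,im in(("scene",S),("top",T)):
    h,s,v=cv2.split(cv2.cvtColor(im,cv2.COLOR_RGB2HSV));m=((h>45)&(h<80)&(s>120)&(v>60)).astype(np.uint8)
    uv=proj(n,c+M@[55,1,85])[0].astype(int)
    k,l,st,ce=cv2.connectedComponentsWithStats(m)
    w=l[uv[1]-5:uv[1]+6,uv[0]-5:uv[0]+6];w=w[w>0]
    if len(w)==0:print(n,"no green");continue
    g=(l==np.bincount(w).argmax()).astype(float);print(n,"px",g.sum())
    def mod(q):return [GS@Ry(q[3]).T@TILT.T@Rz(-.144).T+c+M@[q[0],q[1],4+q[2]]]
    for z in((0,) if n=="top" else (0,5,10)):
        f=lambda q:[*mod([q[0],q[1],q[2],q[3]])]
        r,fun=fit({n:g},f,[55,1.2,z,0.],(3,3,4,.1));print(" x,y,lift,tilt err",r,fun)
E
python3 fin.py
```

```text
t 28.4 p [ 492.6 -180.1  239.4] yaw -0.1439 F [ 0.1  0.4 -0.7] w 44.9 g 0.0
scene px 290.0
 x,y,lift,tilt err [ 5.513e+01  1.971e+00  7.680e-01 -9.000e-03] 0.148
 x,y,lift,tilt err [5.5252e+01 3.4690e+00 1.5560e+00 5.0000e-03] 0.15
 x,y,lift,tilt err [5.5625e+01 3.5730e+00 1.6890e+00 4.0000e-03] 0.15
top px 81.0
 x,y,lift,tilt err [42.079  0.588  8.88   0.158] 0.39
```

Run:
```python
from gf import *
S0=np.load("pics/scene0.npy");S=np.load("pics/fin.npy")
h,s,v=cv2.split(cv2.cvtColor(S0,cv2.COLOR_RGB2HSV));m=((h>45)&(h<80)&(s>120)&(v>60)).astype(np.uint8)
uv=(294,294);k,l,st,ce=cv2.connectedComponentsWithStats(m);w=l[288:300,288:300];g=(l==np.bincount(w[w>0]).argmax()).astype(float)
print("stand: x,y,lift",fit({"scene":g},lambda q:[cyl(11,50,124)+[589.5,246.3,0]+[q[0],q[1],q[2]]],[0,0,0],(3,3,3)))
# disc/plate rows near the shoulder
hs,ss,vs=cv2.split(cv2.cvtColor(S,cv2.COLOR_RGB2HSV))
print(proj("scene",c+M@np.array([[55,1.2,36],[55,1.2,41],[55-17,1.2,36],[55+17,1.2,36],[55,18.2,36],[55,18.2,41]]).T if 0 else np.array([c+M@p for p in ([55,1.2,41],[38,1.2,36],[72,1.2,36],[55,18.2,36],[55,18.2,41])])).round(1))
gg=S.astype(int).mean(2).astype(int)
for r in range(196,216):print(r,' '.join(f"{x:3d}" for x in gg[r,238:264]))
mm=mask(S,"steel")
def mod(p):return [box(p[0]-55,p[0]+55,p[1]-30,p[1]+30,16,36)@Rz(p[2]).T@TILT.T@Rz(-.144).T+c]
def modr(p):return [box(p[0]-55,p[0]+55,p[1]-30,p[1]+30,0,36)@Rz(p[2]).T@TILT.T@Rz(-.144).T+c]
D=(np.abs(S.astype(int)-S0).max(2)>40).astype(np.uint8);k,l,st,ce=cv2.connectedComponentsWithStats(D)
print([(tuple(st[i]),) for i in range(1,k) if st[i,4]>12])
```

```text
stand: x,y,lift (array([ 0.85 , -2.827, -0.518]), np.float64(0.188))
[[251.3 203.4]
 [256.4 205.4]
 [244.2 204.6]
 [253.4 210.1]
 [254.4 208.4]]
196 190 190 180 161 160 150 130 130 106  52  64  81  88  54  57  62  64  64  63  60  56  50  45  42  75 109
197 217 217 215 215 217 215 216 216 215 214 214 192 120  56  62  64  64  63  62  57  53  46  38  58  96 112
198 216 216 216 216 216 216 214 215 216 217 217 187  82  58  64  63  63  62  60  54  48  41  76 149 191 192
199 217 216 215 216 217 216 216 216 207 183 165 123  60  61  64  63  63  60  57  50  44  53 145 216 219 219
200 218 218 217 217 217 216 216 202 166 156 135  74  60  63  64  62  62  57  53  47  40 102 187 218 218 218
201 219 219 220 219 219 218 208 177 158 146 108  59  63  64  63  62  60  54  50  43  51 144 214 217 218 217
202 220 220 219 219 219 220 196 142 157 145 106  59  63  62  63  60  56  52  47  37 101 187 216 217 216 217
203 220 220 219 219 218 218 201 155 149 157 140  93  63  64  62  58  54  48  41  73 161 216 218 218 218 218
204 221 221 220 221 220 220 204 155 138 155 149 113  78  63  60  55  50  44  35 112 195 217
[... 1655 characters left out ...]
2(19)),), ((np.int32(388), np.int32(76), np.int32(7), np.int32(24), np.int32(38)),), ((np.int32(244), np.int32(79), np.int32(10), np.int32(5), np.int32(31)),), ((np.int32(393), np.int32(83), np.int32(7), np.int32(33), np.int32(93)),), ((np.int32(387), np.int32(105), np.int32(4), np.int32(11), np.int32(25)),), ((np.int32(418), np.int32(114), np.int32(13), np.int32(7), np.int32(69)),), ((np.int32(209), np.int32(150), np.int32(43), np.int32(31), np.int32(752)),), ((np.int32(220), np.int32(176), np.int32(56), np.int32(50), np.int32(1489)),), ((np.int32(333), np.int32(252), np.int32(39), np.int32(52), np.int32(1176)),), ((np.int32(283), np.int32(280), np.int32(18), np.int32(35), np.int32(436)),)]
```

The shoulder looks flush within about 1 mm. To confirm it, I press the handle's top once, gently, with closed fingers.

```bash
python3 plan.py 512,18.8,225,-.144 512,18.8,186,-.144
```

```text
t 28.4 p [ 492.6 -180.1  239.4] yaw -0.1439 F [ 0.1  0.4 -0.7] w 44.9 g 0.0
(512.0, 18.8, 225.0, -0.144) lin [-0.0234 -0.499   0.0363] tw 0.0001 dist 200
(512.0, 18.8, 186.0, -0.144) lin [-0.0234 -0.499   0.1338] tw 0.0001 dist 207
```

Call:
servo_tool --steps '[{"linear": [-0.006, -0.1, 0], "twist": 0}, {"linear": [-0.011, -0.22, 0], "twist": 0}, {"linear": [-0.017, -0.34, 0], "twist": 0}, {"linear": [-0.022, -0.45, 0.01], "twist": 0}, {"linear": [-0.023, -0.499, 0.036], "twist": 0}, {"linear": [-0.023, -0.499, 0.036], "twist": 0}, {"linear": [-0.023, -0.499, 0.036], "twist": 0}, {"linear": [-0.023, -0.499, 0.036], "twist": 0}, {"linear": [-0.023, -0.499, 0.036], "twist": 0}]' --gripper 0

```text
time: 29.3
tcp_pos: [512.1, 17.6, 225.4]
ee_rot: [3.141, -0.001, -0.145]
ft_force: [-0.1, 0.4, 0.3]
width: 0.006
grip_force: 0.0
```

```bash
python3 plan.py 512,18.8,184,-.144 512,18.8,179,-.144
```

```text
t 29.3 p [512.1  17.6 225.4] yaw -0.1449 F [-0.1  0.4  0.3] w 0.5 g 0.0
(512.0, 18.8, 184.0, -0.144) lin [-0.0006 -0.0029  0.1035] tw -0.0006 dist 41
(512.0, 18.8, 179.0, -0.144) lin [-0.0006 -0.003   0.116 ] tw -0.0006 dist 46
```

Call:
servo_tool --steps '[{"linear": [0, -0.002, 0.06], "twist": 0}, {"linear": [0, -0.002, 0.1], "twist": 0}, {"linear": [0, -0.002, 0.108], "twist": 0}, {"linear": [0, -0.002, 0.114], "twist": 0}, {"linear": [0, -0.002, 0.12], "twist": 0}, {"linear": [0, -0.002, 0.12], "twist": 0}]'

```text
time: 29.9
tcp_pos: [512.3, 19.3, 177.6]
ee_rot: [3.142, -0.001, -0.144]
ft_force: [-0.1, 0.8, -0.3]
width: 0.004
grip_force: 0.0
```

Call:
servo_tool --steps '[{"linear": [0, 0, 0.003], "twist": 0}, {"linear": [0, 0, 0.006], "twist": 0}, {"linear": [0, 0, 0.006], "twist": 0}]'

```text
time: 30.2
tcp_pos: [512.6, 19.4, 176.1]
ee_rot: [3.141, -0.002, -0.143]
ft_force: [-3.8, -0.4, 10.6]
width: 0.006
grip_force: 5.2
```

Call:
servo_tool --steps '[{"linear": [0, 0, 0.003], "twist": 0}, {"linear": [0, 0, 0.005], "twist": 0}, {"linear": [0, 0, 0.005], "twist": 0}]'

```text
time: 30.5
tcp_pos: [512.8, 19.6, 175.6]
ee_rot: [3.141, -0.003, -0.143]
ft_force: [-9.6, -1.3, 24.5]
width: 0.004
grip_force: 12.0
```

It is rigid (0.5 mm for 14 N), so the shoulder is home. Withdraw.

Call:
servo_tool --steps '[{"linear": [0, 0, -0.03], "twist": 0}, {"linear": [0, 0, -0.12], "twist": 0}, {"linear": [0, 0.05, -0.18], "twist": 0}, {"linear": [0, 0.16, -0.18], "twist": 0}, {"linear": [0, 0.28, -0.18], "twist": 0}, {"linear": [0, 0.4, -0.18], "twist": 0}, {"linear": [0, 0.5, -0.18], "twist": 0}, {"linear": [0, 0.5, -0.18], "twist": 0}, {"linear": [0, 0.5, -0.18], "twist": 0}, {"linear": [0, 0.5, -0.18], "twist": 0}]'

```text
time: 31.5
tcp_pos: [483.9, -177.3, 245.0]
ee_rot: [-3.141, -0.0, -0.142]
ft_force: [-1.0, 1.0, -0.6]
width: 0.007
grip_force: 0.0
```

```bash
python3 fin.py
python3 - <<'E'
from gf import *
S=np.load("pics/fin.npy");T=np.load("pics/fint.npy")
for n,im in(("scene",S),("top",T)):
    uv=proj(n,c+M@[95,0,36])[0]
    m=comp(mask(im,"steel"),uv,hull=True)
    print(n,fit({n:m},lambda p:[box(p[0]-55,p[0]+55,p[1]-30,p[1]+30,16,36)@Rz(p[2]).T@TILT.T@Rz(-.144).T+c],[55,0,0],(4,4,.05)))
E
```

```text
t 31.6 p [ 483.9 -177.1  244.9] yaw -0.1409 F [ 0.8 -0.7  0.3] w 0.5 g 0.0
scene px 292.0
 x,y,lift,tilt err [ 5.5482e+01  1.9920e+00  1.1000e-02 -1.3000e-02] 0.143
 x,y,lift,tilt err [5.4468e+01 3.2110e+00 1.3420e+00 1.3000e-02] 0.145
 x,y,lift,tilt err [5.5588e+01 3.3840e+00 1.5250e+00 4.0000e-03] 0.145
top px 80.0
 x,y,lift,tilt err [42.079  0.588  8.88   0.158] 0.407
scene (array([5.5461e+01, 1.4080e+00, 4.0000e-03]), np.float64(0.049))
top (array([ 63.76 , -13.206,   0.121]), np.float64(0.328))
```

```bash
python3 -c "
from station import workorder
print(workorder.job_done())"
```

```text
the job is handed in; nothing more can be done
None
```

The job is handed in: the riser and bored plate are stacked square against the backstop, the green gauge is pressed in until its shoulder seated rigidly, and the gripper is clear; the verdict itself was not shown to me.

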